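Fetch the timer from among the bottles

ROBOT

A 6-joint arm with a two-finger parallel gripper is mounted at the origin on a cart in front of the work surface, level with it; the furniture and walls round the work are solid. World frame = base frame: x ahead of the robot, y to its left, z up, the work surface at z = 0. Lengths are in m, angles in degrees, forces in N, time in s.
With the tool pointing down it reaches from about 0.225 to 0.725 m from the base axis. Payload 3.1 kg.
Tool frame: the origin (TCP) lies midway between the tips of the shut fingers; the grasp point (between the pads) lies 19 mm behind it; z points along the fingers, y is the direction in which the jaws open and shut (so a half turn about z gives the same grasp; the last joint's range is limited). The gripper opens to 85 mm and grips with 20 to 120 N. Pads are 22 mm wide; open, the fingers measure 114 mm over their backs; the gripper's body (76 mm by 85 mm) begins 54 mm behind the grasp point. The pads swing forward as they close: fully open they stand 13 mm farther back than shut.
Start: joints at [68.136, 2.75, 5.684, 92.934, 0, 82.678], TCP at [0.132, 0.508, 0.231] pointing down, gripper open.
Joint ranges: [-166.93, 166.93], [-56.73, 111.36], [-69.38, 81.34], [-121.58, 131.49], [-85.45, 84.26], [-180, 180]. Speed limits (degrees/s): [159.86, 159.86, 180, 180, 180, 180].

INTERFACE

Orientations are given as a 3x3 rotation matrix whose columns are the frame's x, y, z axes.
In Python, from plant import sense, optics, ticket gives the robot as it stands. The module is installed in compiled form; this text tells all that it offers.
- The arm moves only by the tool play_rows, never from a script. Its argument "rows" is a list of rows, each an object with "delta_pos": the shift along the world's x, y, z in mm, a list of three; "rotation": the turn, a rotation vector about the world's x, y, z in rad, a list of three; "gripper": the opening in per cent of the stroke, from 0 (shut) to 100 (fully open). In form: [{"delta_pos": [dx, dy, dz], "rotation": [rx, ry, rz], "gripper": gripper}, ...]. A call has 1 to 20 rows; each row is the pose to reach, as a shift and turn from the pose measured when the call began; what a row does not reach only later rows make up. A row lasts 1/8 s, in which the tool goes at most 62.5 mm and 10.7 degrees, less where a joint would pass 70% of its speed; a pose out of reach is approached as far as the arm can. A call with a gripper value outside its range is refused whole. The fingers move at their own pace and stop on an object; "squeeze" is the grip in N (left out, the last holds). Time passes only in rows, so rows that repeat a pose let the fingers close. It gives the time, the measured TCP pose, the force and the opening at its end, in the units of the state.
- sense(): the state, without advancing time (a new reading comes with each control period).
- optics.read_camera(name): name is "scene" or "top" or "wrist"; returns the picture (400x640x3 uint8, red, green, blue); there is no depth.
- optics.camera_params(name): a dict with "K" (3x3 intrinsics, pixels), "cam_to_world" (4x4, takes a point from camera to world coordinates). Camera axes: x right, y up, looking along -z (the intrinsics and any distortion apply to the point x, -y, -z); pixel columns grow to the right and rows downward; lengths in m; the calibration is good to about 2 mm. A picture is of the moment at which its call begins: read the wrist's pose just before it. camera_params takes no time and is no camera call; for the wrist camera it gives the pose at the moment of the call.
- ticket.hand_in(): hands the job in, once; it reports no verdict.
Trained networks look in the newest picture that a camera, given by its name, has taken for a name from the list of things; names that differ only in an ending like _2 or _b are one class to them, and where a whole thing is asked for, a point or a joint stands for the part that bears it (a point fixed in the world has none). Each returns a list of dicts, best first, with "p" (0 to 1); they miss things now and then, are a little off and sometimes report something else, mostly with a low value. They report only what shows in the picture. A call takes as long as a camera call.
- optics.cut_out(camera, thing): "region" (400x640 bool, what is visible of it) and "bbox" ([left, top, right, bottom] in pixels, round what is visible of it).
- optics.mark_of(camera, thing): "at" ([column, row] in pixels: a listed point, or the origin of a listed thing).
The state is a dict: "time": time; "joint_positions": joint angles; "joint_vel": joint speeds; "tau": joint torques, N m; "eef_pos": TCP position; "eef_rot": TCP orientation; "force": force on the tool from outside, world axes, zero at the start; "moment": the same for the moment, N m; "finger_gap": finger opening in m.
Only numpy, scipy, OpenCV 4.12 (cv2) and the standard library are available. Lean on these libraries where they do the work, as an engineer would, in place of code of your own. Each camera call takes 0.05 s, during which the arm holds its last target. There are 200 camera calls.

TASK

The next swab test needs the countdown timer, which lies in the metal caddy boxed in by three bottles. First clear all three bottles out of the caddy and stand them in the empty side tray, then bring the timer to the middle of the small wooden board, lying face up and square to the board's edges, and only then put each bottle back upright exactly where it stood in the caddy at the start. Keep the bottles upright all the time and leave the other things on the table alone.

Things in the scene. Friction and masses are not known exactly. Their poses are not given: they have to be found in the camera images.
- caddy: Fixed flat metal caddy, 190 (own x) x 220 (own y) mm, its floor 25 mm above the table, with a rim 6 mm wide that rises to 30 mm. Origin: centre of its underside, on the table; z up. Three dark round marks on the floor, 66 mm across, show the bottle places at own (x, y) = (30, 70), (30, -70) and (-45, 0) mm; one bottle stands at each, within 3 mm in x and y, which one where varies. A white rectangle at (30, 0) mm marks the timer's place. The marks are flat.
- side_tray: Fixed empty shallow grey plastic tray, 180 (own x) x 220 (own y) mm, its floor 23 mm above the table, rim 6 mm wide that rises to 31 mm. Origin: centre of its underside, on the table; z up. The three bottles stand here for the time being, anywhere inside the rim.
- timer_board: Fixed small light wooden board, 110 (own x) x 140 (own y) x 27 mm, with a thin dark rectangle drawn on it. Origin: centre of its underside, on the table; z up; its top is 27 mm above the origin. The timer goes on its middle.
- timer: White countdown timer with a display and three keys, lying flat, 58 (own x) x 66 (own y) mm, 16 mm thick (19 with the keys), 45 g. Origin: centre of its underside; z up out of its face. It starts at the caddy's white mark. Grasp it across the 58 mm.
- gel_bottle: Turquoise oval hand-gel bottle with a white cap, 155 mm tall, 37 mm thick along own x and 61 mm wide along own y up to 132 mm height, cap above (30 mm across); 165 g. Origin: centre of its underside; z up. Grasp it across the 37 mm, e.g. 115 mm above its underside. It starts with its own x within about 0.3 rad of the caddy's x.
- spray_bottle: White round spray bottle with a green band, 129 mm tall, body 43 mm across up to 97 mm height, then a neck and nozzle (24 mm across up to 117 mm, 10 mm above); 100 g. Origin: centre of its underside; z up. Grasp the body near its top, e.g. 83 mm above its underside. Its yaw is arbitrary.
- iodine_bottle: Brown round bottle with a yellow screw cap, 84 mm tall, body 37 mm across up to 70 mm height (narrowing at the shoulder), cap 24 mm across; 85 g. Origin: centre of its underside; z up. Grasp the body, e.g. 45 to 50 mm above its underside. Its yaw is arbitrary.
- specimen_cup: Bystander, loose: specimen cup with a red screw lid, 66 mm across, 75 mm tall. Origin: centre of its underside. Leave it alone.
- wipes_tub: Bystander, loose: round canister of wipes with a blue lid, 85 mm across, 150 mm tall. Origin: centre of its underside. Leave it alone.
- test_kit: Bystander, loose: small flat carton, 62 (own x) x 112 (own y) x 21 mm, lying on the table. Origin: centre of its underside. Leave it alone.

How it is judged:
By the outcome, as a careful person would: the job done as asked, in the order asked, and still so for the second after the job is handed in, with the robot touching nothing.
It also fails if it takes over 136 s, if anything falls off the work surface, if the arm or the gripper's body presses on something with over 40 N, if the wrist force passes 120 N, or if a joint passes its speed limit or range.

## Working session

There is one attempt and no reset: what is moved stays moved. The work goes in short steps, Python scripts to look and compute and a tool call to move; the robot and the scene stay as the last step left them, time stands still between calls to the robot, and variables do not carry over. Pictures are saved under pics/ and viewed, about 12 in all and at most 16, crops included, and the job is handed in when it is done.

Besides the shell and the picture viewer there is one more tool, called as name([rows], argument=value, ...), one row to a line, values as JSON. play_rows: Moves the arm, as the interface text tells. Its arguments: {"type":"object","properties":{"rows":{"type":"array","items":{"type":"object","properties":{"delta_pos":{"type":"array","items":{"type":"number"}},"rotation":{"type":"array","items":{"type":"number"}},"gripper":{"type":"number"}}}},"squeeze":{"type":"number"}},"required":["rows"]}

```bash
mkdir -p pics
cat > h.py <<'E'
import numpy as np, cv2
from plant import sense, optics, ticket
def cam(n):
    p=optics.camera_params(n); return np.array(p["K"]),np.array(p["cam_to_world"]),p
def ray(n,px,P=None):
    K,T,_=P or cam(n)
    d=np.linalg.inv(K)@np.array([px[0],px[1],1.]); d=np.array([d[0],-d[1],-d[2]])
    return T[:3,3],T[:3,:3]@d
def onz(n,px,z,P=None):
    o,d=ray(n,px,P); return o+d*(z-o[2])/d[2]
def tri(rays):
    A=np.zeros((3,3));b=np.zeros(3)
    for o,d in rays:
        d=d/np.linalg.norm(d);M=np.eye(3)-np.outer(d,d);A+=M;b+=M@o
    return np.linalg.solve(A,b)
def proj(n,X,P=None):
    K,T,_=P or cam(n)
    c=np.linalg.inv(T)@np.append(X,1); q=K@np.array([c[0],-c[1],-c[2]]); return q[:2]/q[2]
def save(n,f,img=None):
    im=optics.read_camera(n) if img is None else img
    cv2.imwrite("pics/"+f,im[:,:,::-1]); return im
E
python3 - <<'E'
from h import *
for n in("scene","top","wrist"):
    im=save(n,n+"0.png"); P=cam(n); print(n,P[2].keys(),P[0].round(1).tolist(),P[1].round(3).tolist())
s=sense();print({k:np.round(v,3).tolist() for k,v in s.items()})
for t in "caddy side_tray timer_board timer gel_bottle spray_bottle iodine_bottle specimen_cup wipes_tub test_kit".split():
    for n in("scene","top"):
        m=optics.mark_of(n,t)
        print(t,n,[(np.round(x["at"],1).tolist(),round(x["p"],2),onz(n,x["at"],0.025).round(3).tolist()) for x in m[:2]])
E
```

```text
scene dict_keys(['K', 'cam_to_world']) [[426.0, 0.0, 318.5], [0.0, 426.0, 200.4], [0.0, 0.0, 1.0]] [[-0.658, 0.326, -0.679, -0.172], [-0.753, -0.264, 0.603, 0.707], [0.017, 0.908, 0.419, 0.545], [0.0, 0.0, 0.0, 1.0]]
top dict_keys(['K', 'cam_to_world']) [[363.8, 0.0, 316.4], [0.0, 363.8, 204.3], [0.0, 0.0, 1.0]] [[-0.007, 0.999, -0.042, 0.554], [-1.0, -0.008, -0.03, -0.032], [-0.03, 0.042, 0.999, 1.075], [0.0, 0.0, 0.0, 1.0]]
wrist dict_keys(['K', 'cam_to_world']) [[304.5, 0.0, 315.8], [0.0, 304.5, 198.5], [0.0, 0.0, 1.0]] [[0.25, -0.928, -0.275, 0.062], [0.968, 0.24, 0.072, 0.526], [-0.001, -0.284, 0.959, 0.373], [0.0, 0.0, 0.0, 1.0]]
{'time': 0.15, 'joint_positions': [68.135, 2.784, 5.613, 92.934, -0.0, 82.676], 'joint_vel': [-0.164, -0.108, 0.23, 0.029, -0.041, -0.001], 'tau': [0.002, -33.926, 32.042, 0.015, -0.0, 0.0], 'eef_pos': [0.132, 0.508, 0.23], 'eef_rot': [[-0.968, 0.251, -0.001], [0.251, 0.968, -0.002], [0.0, -0.002, -1.0]], 'force': [0.809, -0.189, -0.346], 'moment': [-0.008, 0.012, 0.027], 'finger_gap': 0.085}
caddy scene [([335.0, 223.7], 0.72, [0.535, 0.02, 0.025])]
c
[... 611 characters left out ...]
[325.0, 226.8], 0.54, [0.533, -0.025, 0.025])]
spray_bottle scene [([227.9, 228.9], 0.24, [0.686, 0.249, 0.025])]
spray_bottle top [([349.2, 201.7], 0.47, [0.605, -0.095, 0.025])]
iodine_bottle scene [([308.3, 217.8], 0.71, [0.604, 0.053, 0.025])]
iodine_bottle top [([300.1, 196.2], 0.56, [0.622, 0.046, 0.025])]
specimen_cup scene [([225.5, 229.8], 0.65, [0.685, 0.256, 0.025]), ([350.0, 216.7], 0.64, [0.538, -0.039, 0.025])]
specimen_cup top [([238.4, 164.6], 0.7, [0.716, 0.226, 0.025])]
wipes_tub scene [([349.7, 184.7], 0.63, [0.698, -0.197, 0.025])]
wipes_tub top [([397.4, 157.0], 0.84, [0.733, -0.236, 0.025])]
test_kit scene []
test_kit top [([316.6, 144.9], 0.82, [0.771, -0.003, 0.025])]
```

View pics/scene0.png

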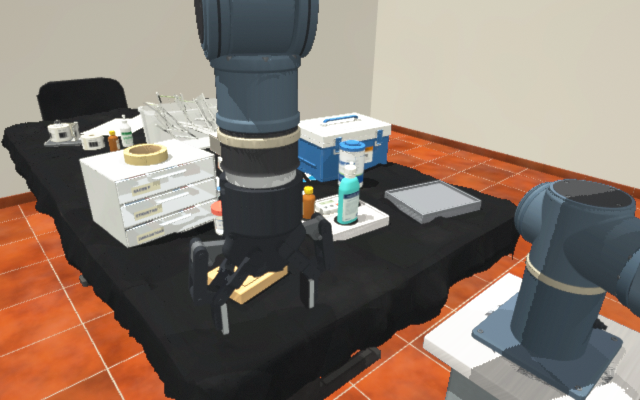

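View pics/top0.png

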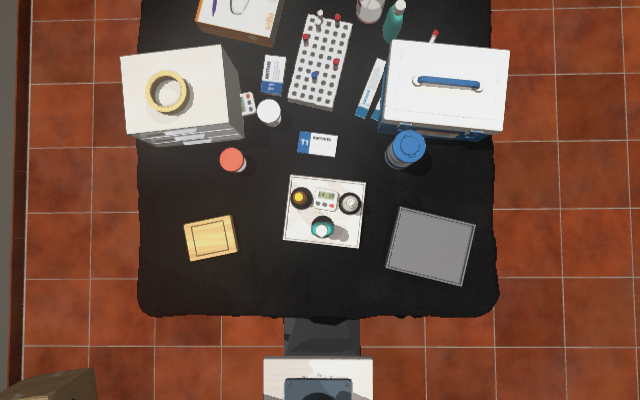

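Scene view: the arm hides much of it. The caddy is around (335,215), the tray at (432,200) and the board at (247,280). Top view: iodine (300,198), timer (326,199), spray (349,203), gel (321,229), tray (430,246), board (210,238). Next I'll take wrist views.

play_rows([
  {"delta_pos": [40,-35,80],"rotation": [0,0,0.05],"gripper": 100},
  {"delta_pos": [80,-70,100],"rotation": [0,0,0.1],"gripper": 100},
  {"delta_pos": [130,-110,100],"rotation": [0,0,0.15],"gripper": 100},
  {"delta_pos": [170,-150,100],"rotation": [0,0,0.2],"gripper": 100},
  {"delta_pos": [220,-190,100],"rotation": [0,0,0.25],"gripper": 100},
  {"delta_pos": [260,-230,100],"rotation": [0,0,0.253],"gripper": 100},
  {"delta_pos": [298,-258,100],"rotation": [0,0,0.253],"gripper": 100},
  {"delta_pos": [298,-258,100],"rotation": [0,0,0.253],"gripper": 100},
  {"delta_pos": [298,-258,100],"rotation": [0,0,0.253],"gripper": 100},
  {"delta_pos": [298,-258,100],"rotation": [0,0,0.253],"gripper": 100},
])

```text
time: 2.4
eef_pos: [0.4289, 0.2512, 0.3317]
eef_rot: [[-1.0, -0.001, 0.0], [-0.001, 1.0, 0.0], [-0.0, 0.0, -1.0]]
force: [-0.7, -0.0, 0.5]
finger_gap: 0.0852
```

```bash
cat >> h.py <<'E'
import pickle
def shot(tag):
    P=cam("wrist"); im=save("wrist",tag+".png")
    r={}
    for t in "caddy side_tray timer_board timer gel_bottle spray_bottle iodine_bottle".split():
        try:
            m=optics.cut_out("wrist",t)
        except Exception as e: print(e);continue
        r[t]=[(x["p"],x["bbox"],np.array(x["region"])) for x in m[:2]]
    pickle.dump((P,im,r),open(tag+".pkl","wb"))
    print({t:[(round(p,2),np.round(b).tolist()) for p,b,_ in v] for t,v in r.items()})
E
python3 -c "
from h import *
shot('w1')"
```

```text
{'caddy': [(0.81, [70.0, 182.0, 220.0, 302.0]), (0.42, [165.0, 262.0, 187.0, 290.0])], 'side_tray': [(0.56, [0.0, 140.0, 26.0, 260.0])], 'timer_board': [(0.65, [303.0, 161.0, 402.0, 243.0])], 'timer': [(0.89, [123.0, 251.0, 168.0, 291.0])], 'gel_bottle': [(0.59, [56.0, 212.0, 162.0, 283.0])], 'spray_bottle': [(0.68, [34.0, 264.0, 121.0, 315.0])], 'iodine_bottle': [(0.68, [164.0, 262.0, 189.0, 292.0])]}
```

play_rows([
  {"delta_pos": [0,-60,0],"rotation": [0,0,0],"gripper": 100},
  {"delta_pos": [0,-120,0],"rotation": [0,0,0],"gripper": 100},
  {"delta_pos": [0,-180,0],"rotation": [0,0,0],"gripper": 100},
  {"delta_pos": [0,-230,0],"rotation": [0,0,0],"gripper": 100},
  {"delta_pos": [0,-250,0],"rotation": [0,0,0],"gripper": 100},
  {"delta_pos": [0,-250,0],"rotation": [0,0,0],"gripper": 100},
  {"delta_pos": [0,-250,0],"rotation": [0,0,0],"gripper": 100},
])

```text
time: 3.68
eef_pos: [0.4295, 0.001, 0.3315]
eef_rot: [[-1.0, -0.0, 0.0], [-0.0, 1.0, 0.001], [-0.0, 0.001, -1.0]]
force: [-0.5, -0.0, -0.5]
finger_gap: 0.0858
```

```bash
python3 -c "
from h import *
shot('w2')"
```

```text
{'caddy': [(0.9, [231.0, 181.0, 377.0, 308.0]), (0.31, [114.0, 366.0, 158.0, 398.0])], 'side_tray': [(0.62, [24.0, 110.0, 188.0, 258.0])], 'timer_board': [(0.87, [460.0, 159.0, 563.0, 244.0])], 'timer': [(0.57, [277.0, 262.0, 321.0, 288.0]), (0.48, [274.0, 215.0, 324.0, 281.0])], 'gel_bottle': [(0.75, [273.0, 212.0, 325.0, 280.0])], 'spray_bottle': [(0.56, [237.0, 252.0, 272.0, 314.0])], 'iodine_bottle': [(0.95, [331.0, 262.0, 356.0, 307.0])]}
```

play_rows([
  {"delta_pos": [0,-60,0],"rotation": [0,0,0],"gripper": 100},
  {"delta_pos": [0,-120,0],"rotation": [0,0,0],"gripper": 100},
  {"delta_pos": [0,-180,0],"rotation": [0,0,0],"gripper": 100},
  {"delta_pos": [0,-230,0],"rotation": [0,0,0],"gripper": 100},
  {"delta_pos": [0,-250,0],"rotation": [0,0,0],"gripper": 100},
  {"delta_pos": [0,-250,0],"rotation": [0,0,0],"gripper": 100},
  {"delta_pos": [0,-250,0],"rotation": [0,0,0],"gripper": 100},
])

```text
time: 4.95
eef_pos: [0.4297, -0.2478, 0.3317]
eef_rot: [[-1.0, -0.002, 0.0], [-0.002, 1.0, 0.001], [-0.0, 0.001, -1.0]]
force: [-0.5, -0.0, -0.7]
finger_gap: 0.0854
```

```bash
python3 -c "
from h import *
shot('w3')
a=[cv2.imread(f'pics/w{i}.png') for i in (1,2,3)]
cv2.imwrite('pics/w12.png',np.vstack([a[0][:300],a[1][:300]]))
print(sense()['eef_pos'],sense()['time'])"
```

```text
{'caddy': [(0.84, [372.0, 180.0, 538.0, 306.0]), (0.31, [440.0, 213.0, 539.0, 282.0])], 'side_tray': [(0.94, [182.0, 109.0, 351.0, 257.0])], 'timer_board': [(0.91, [614.0, 173.0, 640.0, 246.0])], 'timer': [(0.85, [439.0, 254.0, 476.0, 285.0]), (0.6, [188.0, 107.0, 349.0, 256.0])], 'gel_bottle': [(0.68, [439.0, 214.0, 539.0, 280.0])], 'spray_bottle': [(0.74, [185.0, 111.0, 350.0, 258.0]), (0.51, [401.0, 254.0, 407.0, 276.0])], 'iodine_bottle': [(0.69, [478.0, 265.0, 531.0, 308.0])]}
[ 0.42969105 -0.24852985  0.33158248] 5.35
```

View pics/w12.png

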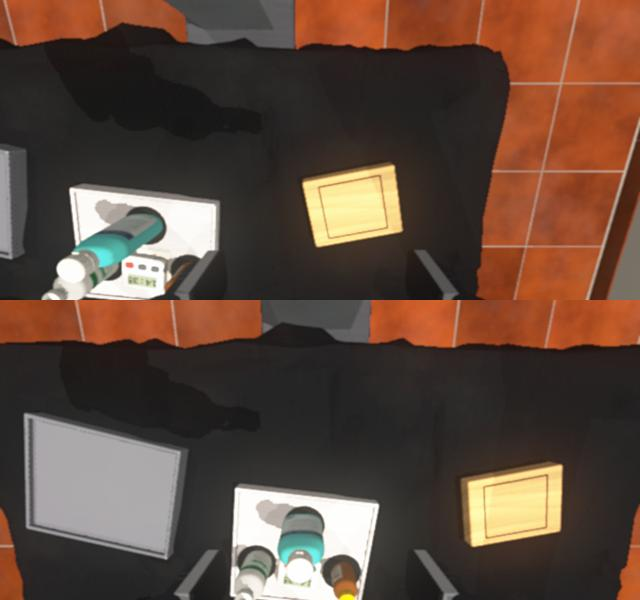

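w12 top shows the board at (352,205) and the caddy's near edge at (145,200), with the gel leaning left. w12 bottom shows the tray at (105,185), caddy (305,250), gel (302,245), iodine (344,280), spray (255,270) and board (512,205). I'll back off so the whole caddy is in view.

play_rows([
  {"delta_pos": [-20,50,0],"rotation": [0,0,0],"gripper": 100},
  {"delta_pos": [-50,100,0],"rotation": [0,0,0],"gripper": 100},
  {"delta_pos": [-80,140,0],"rotation": [0,0,0],"gripper": 100},
  {"delta_pos": [-100,165,0],"rotation": [0,0,0],"gripper": 100},
  {"delta_pos": [-100,165,0],"rotation": [0,0,0],"gripper": 100},
  {"delta_pos": [-100,165,0],"rotation": [0,0,0],"gripper": 100},
])

```text
time: 6.1
eef_pos: [0.3301, -0.0838, 0.3316]
eef_rot: [[-1.0, -0.002, 0.001], [-0.002, 1.0, -0.001], [-0.001, -0.001, -1.0]]
force: [-1.0, 0.8, 0.2]
finger_gap: 0.0855
```

```bash
python3 -c "
from h import *
shot('w4')"
```

```text
{'caddy': [(0.57, [285.0, 238.0, 413.0, 353.0])], 'side_tray': [(0.66, [327.0, 304.0, 355.0, 336.0]), (0.64, [97.0, 173.0, 245.0, 311.0])], 'timer_board': [(0.6, [506.0, 221.0, 602.0, 298.0])], 'timer': [(0.61, [329.0, 304.0, 358.0, 343.0])], 'gel_bottle': [(0.67, [335.0, 270.0, 387.0, 352.0])], 'spray_bottle': [(0.6, [299.0, 304.0, 324.0, 350.0])], 'iodine_bottle': [(0.84, [381.0, 314.0, 407.0, 362.0])]}
```

play_rows([
  {"delta_pos": [0,60,0],"rotation": [0,0,0],"gripper": 100},
  {"delta_pos": [0,115,0],"rotation": [0,0,0],"gripper": 100},
  {"delta_pos": [0,130,0],"rotation": [0,0,0],"gripper": 100},
  {"delta_pos": [0,130,0],"rotation": [0,0,0],"gripper": 100},
  {"delta_pos": [0,130,0],"rotation": [0,0,0],"gripper": 100},
])

```text
time: 7.12
eef_pos: [0.33, 0.0456, 0.3313]
eef_rot: [[-1.0, -0.001, -0.0], [-0.001, 1.0, -0.0], [0.0, -0.0, -1.0]]
force: [0.9, 0.5, 0.4]
finger_gap: 0.0853
```

```bash
python3 -c "
from h import *
shot('w5')
"
cat > fit.py <<'E'
from h import *
from scipy.optimize import minimize
def box(lx,ly,h): return np.array([[sx*lx/2,sy*ly/2,z] for sx in(-1,1) for sy in(-1,1) for z in(0,h)])
def sil(P,pts):
    q=np.array([proj(None,X,P) for X in pts]).astype(np.float32)
    m=np.zeros((400,640),np.uint8)
    h=cv2.convexHull((q*16).astype(np.int32)); cv2.fillConvexPoly(m,h,255,cv2.LINE_AA,4); return m/255.
def fit(name,views,dims,x0):
    V=[]
    for v in views:
        P,im,r=pickle.load(open(v+".pkl","rb")); V.append((P,r[name][0][2].astype(float)))
    def place(p):
        c,s=np.cos(p[2]),np.sin(p[2]);B=box(dims[0],dims[1],p[3])
        return np.c_[p[0]+c*B[:,0]-s*B[:,1],p[1]+s*B[:,0]+c*B[:,1],B[:,2]]
    def cost(u):
        p=u*np.array([.01,.01,.1,.01]); pts=place(p)
        return sum(np.abs(sil(P,pts)-m).sum()/m.sum() for P,m in V)/len(V)
    u=np.array(x0)/np.array([.01,.01,.1,.01])
    for _ in range(2):
        S=np.vstack([u]+[u+d for d in np.eye(4)*1.0]); o=minimize(cost,u,method="Nelder-Mead",options=dict(initial_simplex=S,maxiter=250)); u=o.x
    p=u*np.array([.01,.01,.1,.01]); print(name,p.round(4).tolist(),"cost",round(o.fun,3)); return p
if __name__=="__main__":
    fit("timer_board",["w1","w2"],(.11,.14),[.51,.31,.1,.027])
    fit("side_tray",["w3","w2"],(.18,.22),[.476,-.324,-.2,.031])
    fit("side_tray",["w3","w4"],(.18,.22),[.476,-.324,-.2,.031])
E
python3 fit.py
python3 -c "
import cv2,numpy as np
a=[cv2.imread(f'pics/w{i}.png')[130:400,150:550] for i in (4,5)]
cv2.imwrite('pics/w45.png',cv2.resize(np.vstack(a),None,fx=1.1,fy=1.1,interpolation=cv2.INTER_CUBIC))"
```

```text
{'caddy': [(0.83, [210.0, 237.0, 342.0, 349.0])], 'side_tray': [(0.89, [11.0, 174.0, 169.0, 308.0])], 'timer_board': [(0.79, [429.0, 219.0, 520.0, 291.0])], 'timer': [(0.44, [277.0, 312.0, 296.0, 339.0])], 'gel_bottle': [(0.73, [245.0, 272.0, 295.0, 353.0])], 'spray_bottle': [(0.82, [215.0, 308.0, 247.0, 354.0])], 'iodine_bottle': [(0.67, [302.0, 313.0, 328.0, 351.0]), (0.16, [216.0, 305.0, 247.0, 356.0])]}
timer_board [0.5054, 0.3111, 0.1906, 0.0203] cost 0.031
side_tray [0.4785, -0.3258, -0.2477, 0.0252] cost 0.022
side_tray [1.1442, -0.9944, 0.2658, 0.0035] cost 1.0
```

View pics/w45.png

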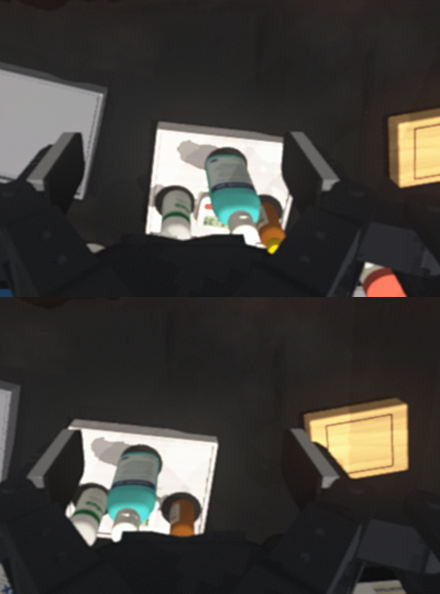

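w45: the gripper covers the far half of the caddy, so I need to look from farther forward, where the caddy falls in the upper half of the picture.

play_rows([
  {"delta_pos": [60,0,0],"rotation": [0,0,0],"gripper": 100},
  {"delta_pos": [120,0,0],"rotation": [0,0,0],"gripper": 100},
  {"delta_pos": [170,0,0],"rotation": [0,0,0],"gripper": 100},
  {"delta_pos": [210,0,0],"rotation": [0,0,0],"gripper": 100},
  {"delta_pos": [210,0,0],"rotation": [0,0,0],"gripper": 100},
  {"delta_pos": [210,0,0],"rotation": [0,0,0],"gripper": 100},
])

```text
time: 8.28
eef_pos: [0.5394, 0.0457, 0.3311]
eef_rot: [[-1.0, -0.0, -0.002], [-0.0, 1.0, 0.0], [0.002, 0.0, -1.0]]
force: [-0.7, 0.2, 0.7]
finger_gap: 0.085
```

```bash
python3 -c "
from h import *
shot('w6')"
```

```text
{'caddy': [(0.78, [197.0, 111.0, 350.0, 248.0]), (0.2, [425.0, 252.0, 465.0, 287.0])], 'side_tray': [(0.78, [0.0, 30.0, 147.0, 195.0])], 'timer_board': [(0.64, [443.0, 83.0, 548.0, 178.0])], 'timer': [(0.6, [244.0, 187.0, 291.0, 227.0])], 'gel_bottle': [(0.56, [232.0, 142.0, 294.0, 185.0])], 'spray_bottle': [(0.81, [191.0, 186.0, 240.0, 233.0]), (0.34, [64.0, 253.0, 172.0, 322.0])], 'iodine_bottle': [(0.74, [301.0, 197.0, 327.0, 238.0])]}
```

play_rows([
  {"delta_pos": [0,-60,0],"rotation": [0,0,0],"gripper": 100},
  {"delta_pos": [0,-115,0],"rotation": [0,0,0],"gripper": 100},
  {"delta_pos": [0,-130,0],"rotation": [0,0,0],"gripper": 100},
  {"delta_pos": [0,-130,0],"rotation": [0,0,0],"gripper": 100},
  {"delta_pos": [0,-130,0],"rotation": [0,0,0],"gripper": 100},
])

```text
time: 9.3
eef_pos: [0.5395, -0.083, 0.3323]
eef_rot: [[-1.0, -0.001, 0.001], [-0.001, 1.0, 0.001], [-0.001, 0.001, -1.0]]
force: [0.0, 0.6, 0.4]
finger_gap: 0.0857
```

```bash
python3 -c "
from h import *
shot('w7')
a=[cv2.imread(f'pics/w{i}.png')[40:300,120:520] for i in (6,7)]
cv2.imwrite('pics/w67.png',cv2.resize(np.vstack(a),None,fx=1.15,fy=1.15,interpolation=cv2.INTER_CUBIC))"
```

```text
{'caddy': [(0.63, [277.0, 108.0, 438.0, 247.0]), (0.62, [66.0, 21.0, 233.0, 193.0])], 'side_tray': [(0.9, [62.0, 21.0, 234.0, 191.0])], 'timer_board': [(0.82, [529.0, 84.0, 640.0, 177.0])], 'timer': [(0.65, [330.0, 184.0, 379.0, 227.0])], 'gel_bottle': [(0.88, [335.0, 137.0, 398.0, 183.0])], 'spray_bottle': [(0.74, [294.0, 185.0, 325.0, 233.0])], 'iodine_bottle': [(0.7, [385.0, 197.0, 422.0, 239.0])]}
```

View pics/w67.png

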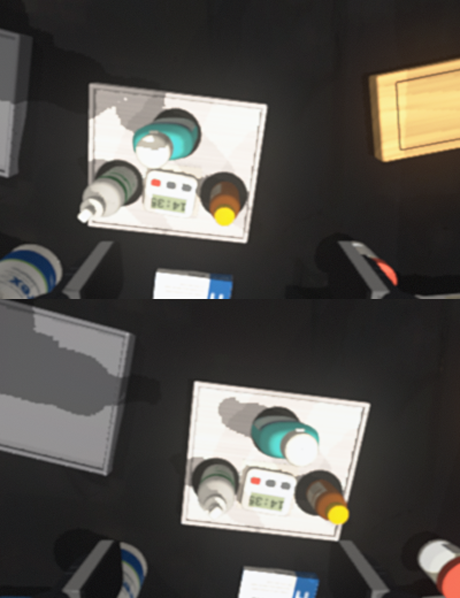

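w67: clean views. Caddy corners in the upper crop are at about (90,83), (267,103), (247,242) and (82,226). The timer is at (170,193) with its keys toward the robot, and gel, spray and iodine stand on their marks. I'll fit silhouette models to the masks.

```bash
cat > fit2.py <<'E'
from h import *
from scipy.optimize import minimize
a=np.linspace(0,2*np.pi,33)[:-1]
def ell(rx,ry,z0,z1): return np.array([[rx*np.cos(t),ry*np.sin(t),z] for z in(z0,z1) for t in a])
def bx(lx,ly,z0,z1): return np.array([[sx*lx/2,sy*ly/2,z] for sx in(-1,1) for sy in(-1,1) for z in(z0,z1)])
M=dict(caddy=[bx(.19,.22,0,.03)],side_tray=[bx(.18,.22,0,.031)],timer_board=[bx(.11,.14,0,.027)],
 timer=[bx(.058,.066,0,.016)],
 gel_bottle=[ell(.0185,.0305,0,.132),ell(.015,.015,.132,.155)],
 spray_bottle=[ell(.0215,.0215,0,.097),ell(.012,.012,.097,.117),ell(.005,.005,.117,.129)],
 iodine_bottle=[np.vstack([ell(.0185,.0185,0,.06),ell(.012,.012,.07,.07)]),ell(.012,.012,.07,.084)])
def sil(P,parts):
    K,T,_=P; Ti=np.linalg.inv(T); m=np.zeros((400,640),np.uint8)
    for pts in parts:
        c=pts@Ti[:3,:3].T+Ti[:3,3]; q=np.c_[K[0,0]*c[:,0]/-c[:,2]+K[0,2],K[1,1]*-c[:,1]/-c[:,2]+K[1,2]]
        h=cv2.convexHull(np.round(q*16).astype(np.int32)); t=np.zeros_like(m); cv2.fillConvexPoly(t,h,255,cv2.LINE_AA,4); m=np.maximum(m,t)
    return m/255.
def place(parts,x,y,th,z):
    R=np.array([[np.cos(th),-np.sin(th),0],[np.sin(th),np.cos(th),0],[0,0,1]])
    return [p@R.T+[x,y,z] for p in parts]
def load(views): return {v:pickle.load(open(v+".pkl","rb")) for v in views}
def fit(name,views,x0,free,ign=(),k=0):
    D=load(views);V=[]
    for v in views:
        P,im,r=D[v]; m=r[name][k][2].astype(float); w=np.ones((400,640)); w[240:]=0
        for o in ign:
            if r[o]: w[cv2.dilate(r[o][0][2].astype(np.uint8),np.ones((3,3)))>0]=0
        V.append((P,m,w))
    sc=np.array([.005,.005,.1,.005]); f=np.array(free)
    def full(u): q=np.array(x0,float); q[f]+=u*sc[f]; return q
    def cost(u):
        pts=place(M[name],*full(u)); return np.mean([(w*np.abs(sil(P,pts)-m)).sum()/(w*m).sum() for P,m,w in V])
    u=np.zeros(len(f))
    for s in(1.,.5):
        S=np.vstack([u,u+s*np.eye(len(f))]); o=minimize(cost,u,method="Nelder-Mead",options=dict(initial_simplex=S,maxiter=150)); u=o.x
    q=full(u); print(name,views,q.round(4).tolist(),"cost",round(o.fun,3)); return q
E
cat > run1.py <<'E'
from fit2 import *
B=["gel_bottle","spray_bottle","iodine_bottle"]
for fr in([0,1,2],[0,1,2,3]):
    fit("timer_board",["w1","w2","w6"],[.508,.311,.19,0],fr)
    fit("side_tray",["w3","w2","w7"],[.478,-.325,-.24,0],fr)
    c=fit("caddy",["w6","w7"],[.572,-.02,-.11,0],fr,B+["timer"])
    if len(fr)==3: c0=c
R=np.array([[np.cos(c0[2]),-np.sin(c0[2])],[np.sin(c0[2]),np.cos(c0[2])]])
for n,m in(("gel_bottle",(-.045,0)),("spray_bottle",(.03,-.07)),("iodine_bottle",(.03,.07)),("timer",(.03,0))):
    p=c0[:2]+R@m; print(n,"mark",p.round(4).tolist())
    yaw=n in("gel_bottle","timer")
    for vs in(["w6"],["w7"],["w6","w7"]):
        q=fit(n,vs,[p[0],p[1],c0[2],.025],[0,1]+[2]*yaw+[3]*(len(vs)==2),B if n=="timer" else ())
E
python3 run1.py
```

```text
timer_board ['w1', 'w2', 'w6'] [0.5053, 0.3086, 0.2065, 0.0] cost 0.049
side_tray ['w3', 'w2', 'w7'] [0.4788, -0.3234, -0.25, 0.0] cost 0.032
caddy ['w6', 'w7'] [0.5802, -0.0233, -0.122, 0.0] cost 0.03
timer_board ['w1', 'w2', 'w6'] [0.505, 0.3107, 0.2045, -0.0041] cost 0.041
side_tray ['w3', 'w2', 'w7'] [0.4782, -0.3261, -0.2497, -0.0047] cost 0.024
caddy ['w6', 'w7'] [0.5803, -0.0232, -0.12, -0.0058] cost 0.017
gel_bottle mark [0.5356, -0.0179]
gel_bottle ['w6'] [0.526, -0.015, 0.133, 0.025] cost 0.221
gel_bottle ['w7'] [0.5263, -0.022, -0.1044, 0.025] cost 0.192
gel_bottle ['w6', 'w7'] [0.5311, -0.0188, 0.0162, 0.0026] cost 0.155
spray_bottle mark [0.6015, -0.0965]
spray_bottle ['w6'] [0.598, -0.0921, -0.122, 0.025] cost 0.23
spray_bottle ['w7'] [0.5936, -0.0926, -0.122, 0.025] cost 0.283
spray_bottle ['w6', 'w7'] [0.6003, -0.0943, -0.122, 0.0044] cost 0.193
iodine_bottle mark [0.6185, 0.0425]
iodine_bottle ['w6'] [0.6149, 0.0452, -0.122, 0.025] cost 0.108
iodine_bottle ['w7'] [0.6154, 0.0438, -0.122, 0.025] cost 0.128
iodine_bottle ['w6', 'w7'] [0.618, 0.0455, -0.122, 0.017] cost 0.09
timer mark [0.61, -0.027]
timer ['w6'] [0.6113, -0.0262, -0.2413, 0.025] cost 0.112
timer ['w7'] [0.6121, -0.0275, -0.2204, 0.025] cost 0.164
timer ['w6', 'w7'] [0.6154, -0.0272, -0.1989, 0.0137] cost 0.106
```

```bash
cat > ov.py <<'E'
from fit2 import *
def overlay(v,items,crop,fx):
    P,im,r=pickle.load(open(v+".pkl","rb")); y0,y1,x0,x1=crop
    o=cv2.resize(im[y0:y1,x0:x1,::-1].copy(),None,fx=fx,fy=fx,interpolation=cv2.INTER_CUBIC)
    S=np.array([[fx,0,fx*-x0+ (fx-1)/2],[0,fx,fx*-y0+(fx-1)/2],[0,0,1]])
    for n,q,col in items:
        K=S@P[0]
        Ti=np.linalg.inv(P[1])
        for pts in place(M[n],*q):
            c=pts@Ti[:3,:3].T+Ti[:3,3]; u=np.c_[K[0,0]*c[:,0]/-c[:,2]+K[0,2],K[1,1]*c[:,1]/c[:,2]+K[1,2]]
            cv2.polylines(o,[cv2.convexHull(np.round(u).astype(np.int32))],True,col,1)
    return o
if __name__=="__main__":
    it=[("gel_bottle",[.5335,-.0185,-.05,.022],(0,0,255)),("spray_bottle",[.6005,-.0955,0,.022],(255,0,0)),("iodine_bottle",[.618,.0435,0,.022],(255,0,255)),("timer",[.6115,-.027,-.12,.022],(0,160,0)),("caddy",[.5802,-.0232,-.121,-.003],(0,0,255))]
    cv2.imwrite("pics/ov.png",np.hstack([overlay("w6",it,(100,260,185,360),2.2),overlay("w7",it,(100,260,270,445),2.2)]))
E
python3 ov.py
```

```text
(no output)
```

View pics/ov.png

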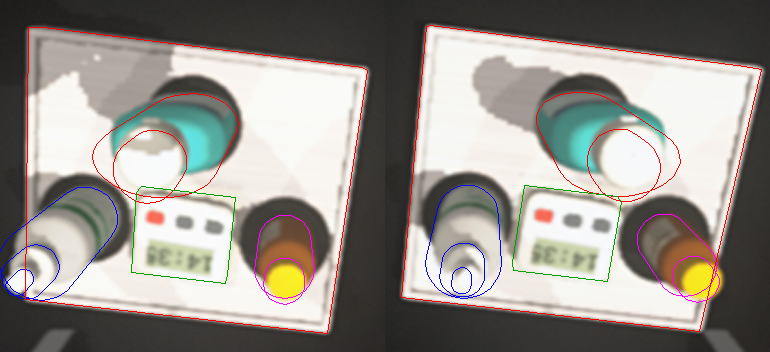

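Overlay: the caddy fits. The gel model sits too far down in both views, with its cap seen at (148,160)/(630,158). The timer's keys slope slightly more than the caddy edge. I'll triangulate the caps and take one closer look straight down.

play_rows([
  {"delta_pos": [30,40,0],"rotation": [0,0,0],"gripper": 100},
  {"delta_pos": [60,60,0],"rotation": [0,0,0],"gripper": 100},
  {"delta_pos": [80,62,0],"rotation": [0,0,0],"gripper": 100},
  {"delta_pos": [80,62,0],"rotation": [0,0,0],"gripper": 100},
  {"delta_pos": [80,62,0],"rotation": [0,0,0],"gripper": 100},
])

```text
time: 10.32
eef_pos: [0.619, -0.0218, 0.3322]
eef_rot: [[-1.0, -0.001, 0.0], [-0.001, 1.0, 0.0], [-0.0, 0.0, -1.0]]
force: [-0.5, 1.2, 0.0]
finger_gap: 0.0856
```

```bash
python3 -c "
from h import *
shot('w8')
from ov import *
it=[('gel_bottle',[.530,-.0185,-.05,.025],(0,0,255)),('spray_bottle',[.6005,-.0955,0,.025],(255,0,0)),('iodine_bottle',[.618,.0435,0,.025],(255,0,255)),('timer',[.6115,-.027,-.18,.025],(0,160,0)),('caddy',[.5802,-.0232,-.121,0],(0,0,255))]
cv2.imwrite('pics/ov8.png',overlay('w8',it,(30,230,220,440),3))
P=cam('wrist');print(proj(0,[.53,-.0185,.18],P),sense()['eef_pos'])"
```

```text
{'caddy': [(0.98, [236.0, 48.0, 400.0, 202.0])], 'side_tray': [(0.88, [2.0, 0.0, 185.0, 138.0])], 'timer_board': [(0.6, [454.0, 204.0, 518.0, 259.0]), (0.34, [242.0, 131.0, 285.0, 167.0])], 'timer': [(0.89, [287.0, 134.0, 337.0, 175.0])], 'gel_bottle': [(0.88, [289.0, 70.0, 348.0, 112.0])], 'spray_bottle': [(0.89, [243.0, 131.0, 283.0, 171.0])], 'iodine_bottle': [(0.68, [345.0, 146.0, 380.0, 176.0])]}
[319.13851113  87.97020781] [ 0.61927443 -0.0218536   0.33247863]
```

View pics/ov8.png

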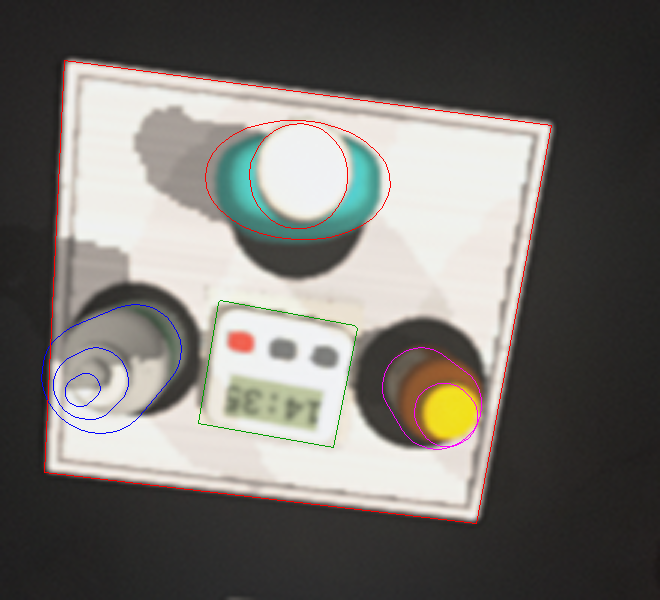

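Straight-down view: gel cap centre at (304,171), iodine cap (450,412) and spray nozzle ring (97,378). The mark circles show at about (133,348) and (421,382). The timer outline fits at yaw -0.18. Next I'll check cap positions against the marks numerically.

```bash
cat > chk.py <<'E'
from fit2 import *
P,im,r=pickle.load(open("w8.pkl","rb"))
g=lambda u,v:((u-1)/3+220,(v-1)/3+30)
for n,u,z in(("gelcap",(304,171),.178),("geltop_z180",(304,169),.18),("iod",(450,412),.109),("spray ring",(97,378),.14),("spraymark",(133,348),.025),("iodmark",(421,382),.025),("gelmark bottom",(297,278),.025)):
    print(n,onz(0,g(*u),z,P)[:2].round(4))
# caps by colour in three views
rays={"y":[],"g":[]}
for v in("w6","w7","w8"):
    P,im,r=pickle.load(open(v+".pkl","rb")); h=cv2.cvtColor(im,cv2.COLOR_RGB2HSV)
    m=((h[...,0]>20)&(h[...,0]<35)&(h[...,1]>180)&(h[...,2]>120)); m[:, :180]=0; m[260:]=0; m[:,440:]=0
    ys,xs=np.nonzero(m); rays["y"].append(ray(0,(xs.mean(),ys.mean()),P)); print(v,len(xs),xs.mean().round(1),ys.mean().round(1), onz(0,(xs.mean(),ys.mean()),.107,P)[:2].round(4))
    t=((h[...,0]>80)&(h[...,0]<98)&(h[...,1]>90)); t[260:]=0; t[:,:180]=0; t[:,440:]=0
    ys,xs=np.nonzero(t); print(" gel body px",len(xs),xs.min(),xs.max(),ys.min(),ys.max(), "at z .155 y from",onz(0,(xs.min(),ys.mean()),.15,P)[1].round(4),"to",onz(0,(xs.max(),ys.mean()),.15,P)[1].round(4))
print(tri(rays["y"]).round(4))
for n in("caddy","timer","iodine_bottle","spray_bottle","gel_bottle"):
    x={"caddy":[.58,-.0232,-.12,0],"timer":[.6115,-.027,-.18,.025],"iodine_bottle":[.6175,.045,0,.025],"spray_bottle":[.6,-.094,0,.025],"gel_bottle":[.53,-.018,-.1,.025]}[n]
    fr=[0,1,2] if n in("caddy","timer","gel_bottle") else [0,1]
    fit(n,["w8"],x,fr,["gel_bottle","spray_bottle","iodine_bottle","timer"] if n=="caddy" else())
E
python3 chk.py
```

```text
gelcap [ 0.5283 -0.0167]
geltop_z180 [ 0.5279 -0.0168]
iod [0.6158 0.0442]
spray ring [ 0.5976 -0.0917]
spraymark [ 0.6001 -0.0973]
iodmark [0.6166 0.0442]
gelmark bottom [ 0.5668 -0.0172]
w6 213 314.8 226.9 [0.6144 0.045 ]
 gel body px 726 236 290 148 178 at z .155 y from -0.0392 to 0.0185
w7 241 413.8 226.7 [0.6151 0.045 ]
 gel body px 731 340 396 147 177 at z .155 y from -0.0565 to 0.0037
w8 266 369.2 166.3 [0.6153 0.0439]
 gel body px 751 195 345 76 234 at z .155 y from -0.1438 to 0.0081
[0.6153 0.0448 0.106 ]
caddy ['w8'] [0.5799, -0.0231, -0.116, 0.0] cost 0.04
timer ['w8'] [0.6125, -0.0267, -0.183, 0.025] cost 0.098
iodine_bottle ['w8'] [0.6157, 0.0441, 0.0, 0.025] cost 0.093
spray_bottle ['w8'] [0.594, -0.0879, 0.0, 0.025] cost 0.206
gel_bottle ['w8'] [0.5308, -0.0179, 0.1524, 0.025] cost 0.137
```

```bash
python3 -c "
from fit2 import *
P,im,r=pickle.load(open('w8.pkl','rb'));h=cv2.cvtColor(im,cv2.COLOR_RGB2HSV)
t=((h[...,0]>78)&(h[...,0]<100)&(h[...,1]>70)); t[112:]=0;t[:66]=0;t[:,:285]=0;t[:,352:]=0
ys,xs=np.nonzero(t);c=xs.mean()
for s in (xs<c,xs>=c): print(s.sum(),xs[s].mean(),ys[s].mean(),xs[s].min(),xs[s].max(),ys[s].min(),ys[s].max())
for v in('w6','w7'):
  pass
for th in (-.3,-.15,0,.15): fit('gel_bottle',['w6','w7','w8'],[.530,-.0175,th,.02],[0,1,3])
"
```

```text
456 302.2456140350877 94.41008771929825 292 316 75 110
361 335.1468144044321 97.03047091412742 317 345 77 110
gel_bottle ['w6', 'w7', 'w8'] [0.5318, -0.019, -0.3, 0.0006] cost 0.213
gel_bottle ['w6', 'w7', 'w8'] [0.5309, -0.019, -0.15, 0.0028] cost 0.169
gel_bottle ['w6', 'w7', 'w8'] [0.5303, -0.0186, 0.0, 0.0021] cost 0.135
gel_bottle ['w6', 'w7', 'w8'] [0.5305, -0.0182, 0.15, 0.0044] cost 0.144
```

play_rows([
  {"delta_pos": [-30,2,0],"rotation": [0,0,-0.18],"gripper": 100},
  {"delta_pos": [-60,4,0],"rotation": [0,0,-0.36],"gripper": 100},
  {"delta_pos": [-80,4,0],"rotation": [0,0,-0.54],"gripper": 100},
  {"delta_pos": [-89,4,0],"rotation": [0,0,-0.72],"gripper": 100},
  {"delta_pos": [-89,4,0],"rotation": [0,0,-0.9],"gripper": 100},
  {"delta_pos": [-89,4,0],"rotation": [0,0,-1.08],"gripper": 100},
  {"delta_pos": [-89,4,0],"rotation": [0,0,-1.26],"gripper": 100},
  {"delta_pos": [-89,4,0],"rotation": [0,0,-1.44],"gripper": 100},
  {"delta_pos": [-89,4,0],"rotation": [0,0,-1.57],"gripper": 100},
  {"delta_pos": [-89,4,0],"rotation": [0,0,-1.57],"gripper": 100},
  {"delta_pos": [-89,4,0],"rotation": [0,0,-1.57],"gripper": 100},
])

```text
time: 12.1
eef_pos: [0.5302, -0.0179, 0.3326]
eef_rot: [[-0.003, 1.0, 0.0], [1.0, 0.003, -0.001], [-0.001, 0.0, -1.0]]
force: [-0.3, 0.5, 0.3]
finger_gap: 0.0855
```

```bash
python3 -c "
from h import *
shot('w9')
a=cv2.imread('pics/w9.png')
cv2.imwrite('pics/w9c.png',cv2.resize(a[60:360,180:460],None,fx=2,fy=2,interpolation=cv2.INTER_CUBIC))
print(sense()['eef_pos'])"
```

```text
{'caddy': [(0.84, [278.0, 74.0, 428.0, 237.0])], 'side_tray': [(0.86, [229.0, 255.0, 350.0, 360.0])], 'timer_board': [], 'timer': [(0.73, [349.0, 138.0, 398.0, 188.0])], 'gel_bottle': [(0.76, [296.0, 140.0, 331.0, 198.0])], 'spray_bottle': [(0.89, [351.0, 197.0, 382.0, 247.0]), (0.22, [348.0, 141.0, 395.0, 193.0])], 'iodine_bottle': [(0.69, [363.0, 102.0, 400.0, 135.0])]}
[ 0.53027957 -0.01783997  0.33246292]
```

View pics/w9c.png

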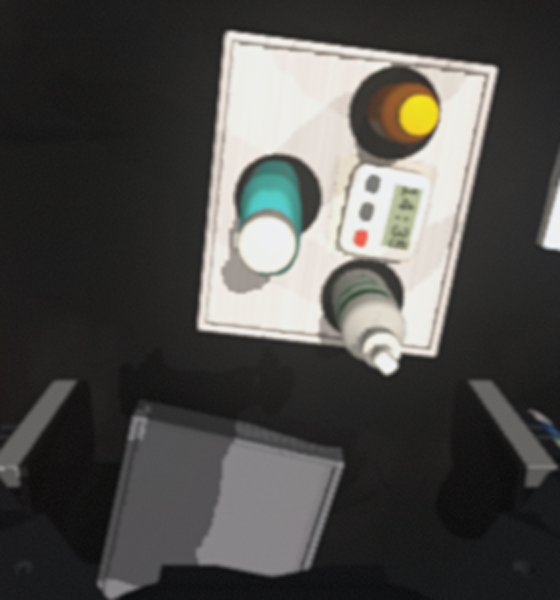

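w9c: gel at (270,200), spray at (365,310), iodine at (415,115), timer at (388,210). The gel body is square to the tool, so x ≈ 0.530 holds. Now I'll descend and grasp it.

play_rows([
  {"delta_pos": [0,0,-50],"rotation": [0,0,0],"gripper": 100},
  {"delta_pos": [0,0,-100],"rotation": [0,0,0],"gripper": 100},
  {"delta_pos": [0,0,-150],"rotation": [0,0,0],"gripper": 100},
  {"delta_pos": [0,0,-185],"rotation": [0,0,0],"gripper": 100},
  {"delta_pos": [0,0,-205],"rotation": [0,0,0],"gripper": 90},
  {"delta_pos": [0,0,-214],"rotation": [0,0,0],"gripper": 75},
  {"delta_pos": [0,0,-214],"rotation": [0,0,0],"gripper": 55},
  {"delta_pos": [0,0,-214],"rotation": [0,0,0],"gripper": 50},
  {"delta_pos": [0,0,-214],"rotation": [0,0,0],"gripper": 45},
  {"delta_pos": [0,0,-214],"rotation": [0,0,0],"gripper": 30},
  {"delta_pos": [0,0,-214],"rotation": [0,0,0],"gripper": 30},
  {"delta_pos": [0,0,-214],"rotation": [0,0,0],"gripper": 30},
], squeeze=40)

```text
time: 14.0
eef_pos: [0.5313, -0.0178, 0.1201]
eef_rot: [[-0.002, 1.0, 0.003], [1.0, 0.002, -0.002], [-0.002, 0.003, -1.0]]
force: [-0.4, 1.6, 4.7]
finger_gap: 0.0338
```

play_rows([
  {"delta_pos": [0,0,10],"rotation": [0,0,0],"gripper": 30},
  {"delta_pos": [0,0,40],"rotation": [0,0,0],"gripper": 30},
  {"delta_pos": [0,0,80],"rotation": [0,0,0],"gripper": 30},
  {"delta_pos": [0,0,120],"rotation": [0,0,0],"gripper": 30},
  {"delta_pos": [0,-20,140],"rotation": [0,0,0],"gripper": 30},
  {"delta_pos": [0,-60,140],"rotation": [0,0,0],"gripper": 30},
  {"delta_pos": [-6,-110,140],"rotation": [0,0,0],"gripper": 30},
  {"delta_pos": [-12,-160,140],"rotation": [0,0,0],"gripper": 30},
  {"delta_pos": [-18,-210,140],"rotation": [0,0,0],"gripper": 30},
  {"delta_pos": [-24,-260,140],"rotation": [0,0,0],"gripper": 30},
  {"delta_pos": [-24,-310,140],"rotation": [0,0,0],"gripper": 30},
  {"delta_pos": [-24,-350,140],"rotation": [0,0,0],"gripper": 30},
  {"delta_pos": [-24,-370,140],"rotation": [0,0,0],"gripper": 30},
  {"delta_pos": [-24,-376,140],"rotation": [0,0,0],"gripper": 30},
  {"delta_pos": [-24,-376,140],"rotation": [0,0,0],"gripper": 30},
])

```text
time: 15.88
eef_pos: [0.5071, -0.3934, 0.2595]
eef_rot: [[-0.002, 1.0, 0.002], [1.0, 0.002, -0.0], [-0.0, 0.002, -1.0]]
force: [0.3, 0.2, -1.4]
finger_gap: 0.0339
```

```bash
python3 -c "
from h import *
a=save('scene','s1.png'); b=save('wrist','w10.png')
cv2.imwrite('pics/sw.png',np.hstack([a[100:330,280:640,::-1],b[100:330,140:500,::-1]]))"
```

```text
(no output)
```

View pics/sw.png

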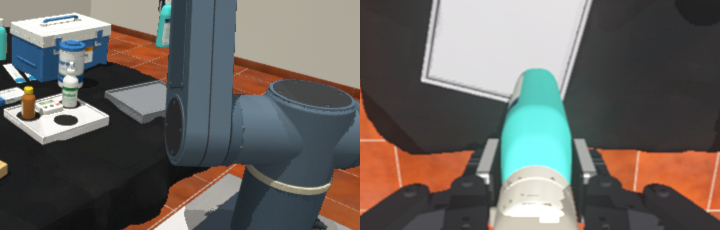

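The wrist view shows the gel held upright between the pads, with the tray below it. Lowering now.

play_rows([
  {"delta_pos": [0,0,-50],"rotation": [0,0,0],"gripper": 30},
  {"delta_pos": [0,0,-100],"rotation": [0,0,0],"gripper": 30},
  {"delta_pos": [0,0,-125],"rotation": [0,0,0],"gripper": 30},
  {"delta_pos": [0,0,-134],"rotation": [0,0,0],"gripper": 30},
  {"delta_pos": [0,0,-138],"rotation": [0,0,0],"gripper": 30},
  {"delta_pos": [0,0,-140],"rotation": [0,0,0],"gripper": 30},
  {"delta_pos": [0,0,-141],"rotation": [0,0,0],"gripper": 30},
  {"delta_pos": [0,0,-141],"rotation": [0,0,0],"gripper": 30},
])

```text
time: 16.98
eef_pos: [0.5078, -0.3932, 0.1202]
eef_rot: [[-0.003, 1.0, 0.004], [1.0, 0.003, -0.002], [-0.002, 0.004, -1.0]]
force: [0.6, 0.2, -0.6]
finger_gap: 0.0341
```

play_rows([
  {"delta_pos": [0,0,-2],"rotation": [0,0,0],"gripper": 30},
  {"delta_pos": [0,0,-3],"rotation": [0,0,0],"gripper": 30},
  {"delta_pos": [0,0,-3],"rotation": [0,0,0],"gripper": 30},
  {"delta_pos": [0,0,-3],"rotation": [0,0,0],"gripper": 30},
])

```text
time: 17.48
eef_pos: [0.5082, -0.3934, 0.1182]
eef_rot: [[-0.003, 1.0, 0.005], [1.0, 0.003, -0.003], [-0.003, 0.005, -1.0]]
force: [-0.2, 1.1, 3.7]
finger_gap: 0.034
```

Contact (3.7 N). Releasing, then moving above the spray bottle.

play_rows([
  {"delta_pos": [0,0,0],"rotation": [0,0,0],"gripper": 50},
  {"delta_pos": [0,0,0],"rotation": [0,0,0],"gripper": 65},
  {"delta_pos": [0,0,0],"rotation": [0,0,0],"gripper": 75},
  {"delta_pos": [0,0,20],"rotation": [0,0,0],"gripper": 85},
  {"delta_pos": [0,0,70],"rotation": [0,0,0],"gripper": 100},
  {"delta_pos": [0,0,120],"rotation": [0,0,0],"gripper": 100},
  {"delta_pos": [5,20,140],"rotation": [0,0,0],"gripper": 100},
  {"delta_pos": [20,70,140],"rotation": [0,0,0],"gripper": 100},
  {"delta_pos": [35,120,140],"rotation": [0,0,0],"gripper": 100},
  {"delta_pos": [50,170,140],"rotation": [0,0,0],"gripper": 100},
  {"delta_pos": [65,220,140],"rotation": [0,0,0],"gripper": 100},
  {"delta_pos": [80,265,140],"rotation": [0,0,0],"gripper": 100},
  {"delta_pos": [90,290,140],"rotation": [0,0,0],"gripper": 100},
  {"delta_pos": [91,299,130],"rotation": [0,0,0],"gripper": 100},
  {"delta_pos": [91,299,120],"rotation": [0,0,0],"gripper": 100},
  {"delta_pos": [91,299,120],"rotation": [0,0,0],"gripper": 100},
])

```text
time: 19.48
eef_pos: [0.5978, -0.0951, 0.2359]
eef_rot: [[-0.002, 1.0, 0.001], [1.0, 0.002, -0.002], [-0.002, 0.001, -1.0]]
force: [-0.1, 0.2, 0.1]
finger_gap: 0.0856
```

```bash
python3 -c "
from h import *
b=save('wrist','w11.png'); t=save('top','t1.png')
cv2.imwrite('pics/sp.png',np.hstack([b[100:400,170:470,::-1],cv2.resize(t[170:295,270:480,::-1],None,fx=2.4,fy=2.4)[:300]]))"
```

```text
(no output)
```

View pics/sp.png

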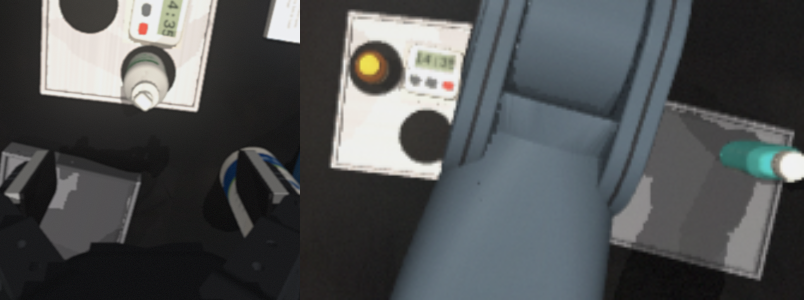

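Gel stands upright in the tray at (760,158). The spray is centred between the fingers (nozzle at column 145, TCP column 146). Grasping it.

play_rows([
  {"delta_pos": [0,0,-50],"rotation": [0,0,0],"gripper": 100},
  {"delta_pos": [0,0,-95],"rotation": [0,0,0],"gripper": 100},
  {"delta_pos": [0,0,-125],"rotation": [0,0,0],"gripper": 100},
  {"delta_pos": [0,0,-140],"rotation": [0,0,0],"gripper": 90},
  {"delta_pos": [0,0,-147],"rotation": [0,0,0],"gripper": 75},
  {"delta_pos": [0,0,-147],"rotation": [0,0,0],"gripper": 60},
  {"delta_pos": [0,0,-147],"rotation": [0,0,0],"gripper": 53},
  {"delta_pos": [0,0,-147],"rotation": [0,0,0],"gripper": 45},
  {"delta_pos": [0,0,-147],"rotation": [0,0,0],"gripper": 35},
  {"delta_pos": [0,0,-147],"rotation": [0,0,0],"gripper": 35},
  {"delta_pos": [0,0,-147],"rotation": [0,0,0],"gripper": 35},
])

```text
time: 20.95
eef_pos: [0.5997, -0.0959, 0.0926]
eef_rot: [[-0.001, 1.0, 0.007], [1.0, 0.001, -0.004], [-0.004, 0.007, -1.0]]
force: [-1.2, -0.2, 5.8]
finger_gap: 0.0399
```

play_rows([
  {"delta_pos": [0,0,10],"rotation": [0,0,0],"gripper": 35},
  {"delta_pos": [0,0,40],"rotation": [0,0,0],"gripper": 35},
  {"delta_pos": [0,0,75],"rotation": [0,0,0],"gripper": 35},
  {"delta_pos": [-10,-30,80],"rotation": [0,0,0],"gripper": 35},
  {"delta_pos": [-25,-75,80],"rotation": [0,0,0],"gripper": 35},
  {"delta_pos": [-40,-120,80],"rotation": [0,0,0],"gripper": 35},
  {"delta_pos": [-55,-160,80],"rotation": [0,0,0],"gripper": 35},
  {"delta_pos": [-64,-187,75],"rotation": [0,0,0],"gripper": 35},
  {"delta_pos": [-64,-187,50],"rotation": [0,0,0],"gripper": 35},
  {"delta_pos": [-64,-187,25],"rotation": [0,0,0],"gripper": 35},
  {"delta_pos": [-64,-187,10],"rotation": [0,0,0],"gripper": 35},
  {"delta_pos": [-64,-187,3],"rotation": [0,0,0],"gripper": 35},
  {"delta_pos": [-64,-187,0],"rotation": [0,0,0],"gripper": 35},
  {"delta_pos": [-64,-187,-2],"rotation": [0,0,0],"gripper": 35},
  {"delta_pos": [-64,-187,-2],"rotation": [0,0,0],"gripper": 35},
  {"delta_pos": [-64,-187,-2],"rotation": [0,0,0],"gripper": 35},
])

```text
time: 22.95
eef_pos: [0.5361, -0.2831, 0.0913]
eef_rot: [[-0.001, 1.0, 0.008], [1.0, 0.001, -0.005], [-0.005, 0.008, -1.0]]
force: [-0.3, -0.5, 0.1]
finger_gap: 0.0398
```

play_rows([
  {"delta_pos": [0,0,-2],"rotation": [0,0,0],"gripper": 35},
  {"delta_pos": [0,0,-2],"rotation": [0,0,0],"gripper": 35},
  {"delta_pos": [0,0,-2],"rotation": [0,0,0],"gripper": 35},
])

```text
time: 23.32
eef_pos: [0.5363, -0.2836, 0.0906]
eef_rot: [[-0.001, 1.0, 0.009], [1.0, 0.001, -0.006], [-0.006, 0.009, -1.0]]
force: [-2.7, -0.4, 5.6]
finger_gap: 0.0397
```

play_rows([
  {"delta_pos": [0,0,0],"rotation": [0,0,0],"gripper": 55},
  {"delta_pos": [0,0,0],"rotation": [0,0,0],"gripper": 65},
  {"delta_pos": [0,0,0],"rotation": [0,0,0],"gripper": 75},
  {"delta_pos": [0,0,20],"rotation": [0,0,0],"gripper": 85},
  {"delta_pos": [0,0,70],"rotation": [0.006,0.009,0],"gripper": 100},
  {"delta_pos": [0,0,110],"rotation": [0.006,0.009,0],"gripper": 100},
  {"delta_pos": [5,20,120],"rotation": [0.006,0.009,0],"gripper": 100},
  {"delta_pos": [16,70,120],"rotation": [0.006,0.009,0],"gripper": 100},
  {"delta_pos": [28,120,120],"rotation": [0.006,0.009,0],"gripper": 100},
  {"delta_pos": [40,170,120],"rotation": [0.006,0.009,0],"gripper": 100},
  {"delta_pos": [52,220,120],"rotation": [0.006,0.009,0],"gripper": 100},
  {"delta_pos": [64,270,115],"rotation": [0.006,0.009,0],"gripper": 100},
  {"delta_pos": [76,315,100],"rotation": [0.006,0.009,0],"gripper": 100},
  {"delta_pos": [79,328,80],"rotation": [0.006,0.009,0],"gripper": 100},
  {"delta_pos": [79,328,70],"rotation": [0.006,0.009,0],"gripper": 100},
  {"delta_pos": [79,328,70],"rotation": [0.006,0.009,0],"gripper": 100},
])

```text
time: 25.32
eef_pos: [0.6139, 0.0444, 0.1586]
eef_rot: [[-0.001, 1.0, -0.004], [1.0, 0.001, -0.0], [-0.0, -0.004, -1.0]]
force: [1.4, 0.6, 0.2]
finger_gap: 0.0848
```

```bash
python3 -c "
from h import *
shot('w12')
a=cv2.imread('pics/w12.png')
cv2.imwrite('pics/w12c.png',a[40:400,150:500])
h=cv2.cvtColor(a,cv2.COLOR_BGR2HSV);m=(h[...,0]>20)&(h[...,0]<35)&(h[...,1]>180)&(h[...,2]>120)
ys,xs=np.nonzero(m);print(xs.mean(),ys.mean(),onz('wrist',(xs.mean(),ys.mean()),.107),sense()['eef_pos'])"
```

```text
{'caddy': [(0.79, [186.0, 128.0, 394.0, 348.0])], 'side_tray': [(0.64, [142.0, 375.0, 159.0, 399.0])], 'timer_board': [], 'timer': [(0.66, [284.0, 224.0, 350.0, 297.0])], 'gel_bottle': [], 'spray_bottle': [], 'iodine_bottle': [(0.58, [295.0, 171.0, 340.0, 235.0])]}
318.96424452133795 217.28258362168395 [0.61866262 0.04453343 0.107     ] [0.61577968 0.04388484 0.16149318]
```

View pics/w12c.png

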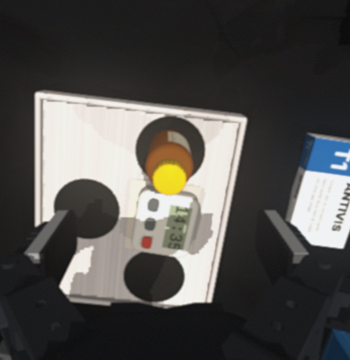

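w12c: iodine at (170,165), TCP column 166, so x is about 0.617. The test kit is clear to the right. Grasping the iodine.

play_rows([
  {"delta_pos": [1,0,-40],"rotation": [0,0,0],"gripper": 100},
  {"delta_pos": [1,0,-75],"rotation": [0,0,0],"gripper": 100},
  {"delta_pos": [1,0,-95],"rotation": [0,0,0],"gripper": 100},
  {"delta_pos": [1,0,-105],"rotation": [0,0,0],"gripper": 90},
  {"delta_pos": [1,0,-108],"rotation": [0,0,0],"gripper": 75},
  {"delta_pos": [1,0,-108],"rotation": [0,0,0],"gripper": 60},
  {"delta_pos": [1,0,-108],"rotation": [0,0,0],"gripper": 50},
  {"delta_pos": [1,0,-108],"rotation": [0,0,0],"gripper": 45},
  {"delta_pos": [1,0,-108],"rotation": [0,0,0],"gripper": 40},
  {"delta_pos": [1,0,-108],"rotation": [0,0,0],"gripper": 30},
  {"delta_pos": [1,0,-108],"rotation": [0,0,0],"gripper": 30},
  {"delta_pos": [1,0,-108],"rotation": [0,0,0],"gripper": 30},
])

```text
time: 27.22
eef_pos: [0.6172, 0.0439, 0.0545]
eef_rot: [[-0.0, 1.0, 0.003], [1.0, 0.0, -0.0], [-0.0, 0.003, -1.0]]
force: [-2.0, 0.2, 4.9]
finger_gap: 0.0352
```

play_rows([
  {"delta_pos": [0,0,10],"rotation": [0,0,0],"gripper": 30},
  {"delta_pos": [0,0,50],"rotation": [0,0,0],"gripper": 30},
  {"delta_pos": [0,0,95],"rotation": [0,0,0],"gripper": 30},
  {"delta_pos": [-10,-20,125],"rotation": [0,0,0],"gripper": 30},
  {"delta_pos": [-35,-65,130],"rotation": [0,0,0],"gripper": 30},
  {"delta_pos": [-60,-113,130],"rotation": [0,0,0],"gripper": 30},
  {"delta_pos": [-87,-163,130],"rotation": [0,0,0],"gripper": 30},
  {"delta_pos": [-114,-213,130],"rotation": [0,0,0],"gripper": 30},
  {"delta_pos": [-140,-263,130],"rotation": [0,0,0],"gripper": 30},
  {"delta_pos": [-165,-310,130],"rotation": [0,0,0],"gripper": 30},
  {"delta_pos": [-180,-338,130],"rotation": [0,0,0],"gripper": 30},
  {"delta_pos": [-185,-347,120],"rotation": [0,0,0],"gripper": 30},
  {"delta_pos": [-185,-347,85],"rotation": [0,0,0],"gripper": 30},
  {"delta_pos": [-185,-347,45],"rotation": [0,0,0],"gripper": 30},
  {"delta_pos": [-185,-347,18],"rotation": [0,0,0],"gripper": 30},
  {"delta_pos": [-185,-347,6],"rotation": [0,0,0],"gripper": 30},
  {"delta_pos": [-185,-347,1],"rotation": [0,0,0],"gripper": 30},
  {"delta_pos": [-185,-347,-2],"rotation": [0,0,0],"gripper": 30},
  {"delta_pos": [-185,-347,-3],"rotation": [0,0,0],"gripper": 30},
  {"delta_pos": [-185,-347,-3],"rotation": [0,0,0],"gripper": 30},
])

```text
time: 29.72
eef_pos: [0.4329, -0.3037, 0.0525]
eef_rot: [[-0.0, 1.0, 0.004], [1.0, 0.0, -0.001], [-0.001, 0.004, -1.0]]
force: [0.1, -0.5, -0.5]
finger_gap: 0.0352
```

play_rows([
  {"delta_pos": [0,0,-2],"rotation": [0,0,0],"gripper": 30},
  {"delta_pos": [0,0,-2],"rotation": [0,0,0],"gripper": 30},
  {"delta_pos": [0,0,-2],"rotation": [0,0,0],"gripper": 30},
])

```text
time: 30.1
eef_pos: [0.4329, -0.3037, 0.0524]
eef_rot: [[-0.0, 1.0, 0.005], [1.0, 0.0, -0.002], [-0.002, 0.005, -1.0]]
force: [-2.1, 1.8, 5.7]
finger_gap: 0.0352
```

play_rows([
  {"delta_pos": [0,0,0],"rotation": [0,0,0],"gripper": 50},
  {"delta_pos": [0,0,0],"rotation": [0,0,0],"gripper": 65},
  {"delta_pos": [0,0,0],"rotation": [0,0,0],"gripper": 75},
  {"delta_pos": [0,0,20],"rotation": [0,0,0],"gripper": 85},
  {"delta_pos": [0,0,70],"rotation": [0.002,0.005,0],"gripper": 80},
  {"delta_pos": [0,0,130],"rotation": [0.002,0.005,0],"gripper": 80},
  {"delta_pos": [10,12,180],"rotation": [0.002,0.005,0],"gripper": 80},
  {"delta_pos": [40,46,198],"rotation": [0.002,0.005,0],"gripper": 80},
  {"delta_pos": [75,86,198],"rotation": [0.002,0.005,-0.1],"gripper": 80},
  {"delta_pos": [110,125,198],"rotation": [0.002,0.005,-0.18],"gripper": 80},
  {"delta_pos": [145,165,198],"rotation": [0.002,0.005,-0.18],"gripper": 80},
  {"delta_pos": [170,194,198],"rotation": [0.002,0.005,-0.18],"gripper": 80},
  {"delta_pos": [179,204,198],"rotation": [0.002,0.005,-0.18],"gripper": 80},
  {"delta_pos": [179,204,198],"rotation": [0.002,0.005,-0.18],"gripper": 80},
  {"delta_pos": [179,204,198],"rotation": [0.002,0.005,-0.18],"gripper": 80},
])

```text
time: 31.98
eef_pos: [0.6113, -0.1009, 0.2506]
eef_rot: [[0.18, 0.984, -0.001], [0.984, -0.18, -0.001], [-0.001, -0.001, -1.0]]
force: [0.2, 0.1, -0.9]
finger_gap: 0.0683
```

```bash
python3 -c "
from h import *
from ov import *
shot('w13')
B=[]
q=fit('timer',['w13'],[.612,-.027,-.18,.025],[0,1,2])
q2=fit('timer',['w13'],[.612,-.027,-.18,.025],[0,1,2,3])
c=fit('caddy',['w13'],[.580,-.0232,-.12,0],[0,1,2],['timer'])
cv2.imwrite('pics/ov13.png',overlay('w13',[('timer',q,(0,160,0)),('caddy',c,(0,0,255))],(40,290,180,450),2.3))
print(sense()['eef_pos'])"
```

```text
{'caddy': [(0.92, [176.0, 0.0, 359.0, 205.0])], 'side_tray': [(0.98, [187.0, 251.0, 319.0, 354.0])], 'timer_board': [], 'timer': [(0.78, [280.0, 75.0, 333.0, 136.0])], 'gel_bottle': [], 'spray_bottle': [], 'iodine_bottle': [(0.32, [265.0, 294.0, 301.0, 346.0])]}
timer ['w13'] [0.6121, -0.0268, -0.186, 0.025] cost 0.081
timer ['w13'] [0.6116, -0.0261, -0.1803, 0.0127] cost 0.034
caddy ['w13'] [0.5797, -0.022, -0.1097, 0.0] cost 0.023
[ 0.6117184  -0.10017959  0.25063424]
```

View pics/ov13.png

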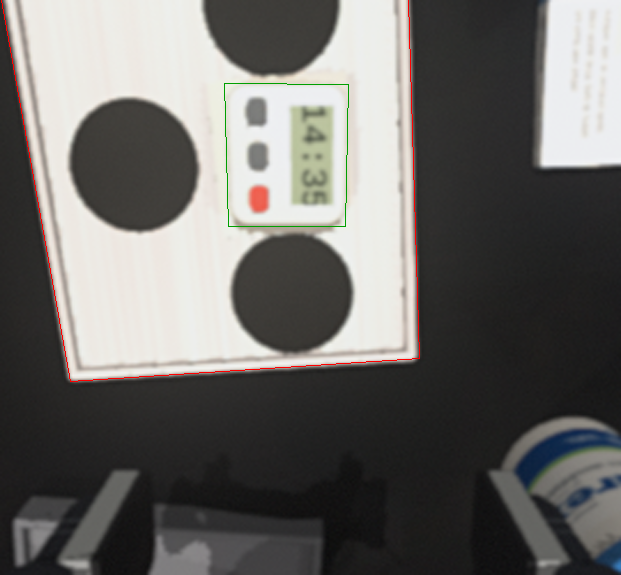

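ov13: the timer outline fits at (287,155), at x 0.6118, y -0.0265, yaw -0.183. I'll go over it and feel downward.

play_rows([
  {"delta_pos": [0,40,-30],"rotation": [0,0,0],"gripper": 80},
  {"delta_pos": [0,70,-80],"rotation": [0,0,0],"gripper": 80},
  {"delta_pos": [0,74,-130],"rotation": [0,0,0],"gripper": 80},
  {"delta_pos": [0,74,-175],"rotation": [0,0,0],"gripper": 80},
  {"delta_pos": [0,74,-205],"rotation": [0,0,0],"gripper": 80},
  {"delta_pos": [0,74,-220],"rotation": [0,0,0],"gripper": 80},
  {"delta_pos": [0,74,-224],"rotation": [0,0,0],"gripper": 80},
  {"delta_pos": [0,74,-226],"rotation": [0,0,0],"gripper": 80},
  {"delta_pos": [0,74,-226],"rotation": [0,0,0],"gripper": 80},
  {"delta_pos": [0,74,-226],"rotation": [0,0,0],"gripper": 80},
])

```text
time: 33.62
eef_pos: [0.6127, -0.0264, 0.026]
eef_rot: [[0.18, 0.984, 0.002], [0.984, -0.18, -0.001], [-0.0, 0.002, -1.0]]
force: [0.3, 0.6, -0.5]
finger_gap: 0.0685
```

```bash
python3 -c "
from h import *
P,im,r=pickle.load(open('w13.pkl','rb'))
for n,u in(('gel',(134,164)),('spray',(292,292))): print(n,onz(0,((u[0]-.65)/2.3+180,(u[1]-.65)/2.3+40),.025,P).round(4))
print(sense()['eef_pos'],sense()['force'])"
```

```text
gel [ 0.5349 -0.0163  0.025 ]
spray [ 0.6013 -0.095   0.025 ]
[ 0.61267518 -0.02635524  0.02598531] [ 0.25737281  0.56840987 -0.46412134]
```

play_rows([
  {"delta_pos": [-1,0,-3],"rotation": [0,0,0],"gripper": 80},
  {"delta_pos": [-1,0,-4],"rotation": [0,0,0],"gripper": 80},
  {"delta_pos": [-1,0,-5],"rotation": [0,0,0],"gripper": 80},
  {"delta_pos": [-1,0,-5],"rotation": [0,0,0],"gripper": 80},
  {"delta_pos": [-1,0,-5],"rotation": [0,0,0],"gripper": 80},
])

```text
time: 34.25
eef_pos: [0.6116, -0.0263, 0.0209]
eef_rot: [[0.179, 0.984, 0.002], [0.984, -0.179, -0.001], [-0.0, 0.002, -1.0]]
force: [0.1, -0.3, -0.4]
finger_gap: 0.0684
```

play_rows([
  {"delta_pos": [0,0,0],"rotation": [0,0,0],"gripper": 74},
  {"delta_pos": [0,0,0],"rotation": [0,0,0],"gripper": 70},
  {"delta_pos": [0,0,0],"rotation": [0,0,0],"gripper": 66},
  {"delta_pos": [0,0,0],"rotation": [0,0,0],"gripper": 60},
  {"delta_pos": [0,0,0],"rotation": [0,0,0],"gripper": 60},
  {"delta_pos": [0,0,0],"rotation": [0,0,0],"gripper": 60},
], squeeze=30)

```text
time: 35.0
eef_pos: [0.6119, -0.0264, 0.0212]
eef_rot: [[0.18, 0.984, 0.003], [0.984, -0.18, -0.001], [-0.0, 0.003, -1.0]]
force: [-0.4, -0.5, 2.3]
finger_gap: 0.057
```

play_rows([
  {"delta_pos": [0,0,10],"rotation": [0,0,0],"gripper": 60},
  {"delta_pos": [0,0,50],"rotation": [0,0,0],"gripper": 60},
  {"delta_pos": [0,0,100],"rotation": [0,0,0],"gripper": 60},
  {"delta_pos": [-10,25,145],"rotation": [0,0,0.1],"gripper": 60},
  {"delta_pos": [-30,70,180],"rotation": [0,0,0.2],"gripper": 60},
  {"delta_pos": [-50,118,199],"rotation": [0,0,0.3],"gripper": 60},
  {"delta_pos": [-70,165,199],"rotation": [0,0,0.385],"gripper": 60},
  {"delta_pos": [-90,213,199],"rotation": [0,0,0.385],"gripper": 60},
  {"delta_pos": [-104,248,199],"rotation": [0,0,0.385],"gripper": 60},
  {"delta_pos": [-107,256,199],"rotation": [0,0,0.385],"gripper": 60},
  {"delta_pos": [-107,256,199],"rotation": [0,0,0.385],"gripper": 60},
  {"delta_pos": [-107,256,199],"rotation": [0,0,0.385],"gripper": 60},
])

```text
time: 36.5
eef_pos: [0.5054, 0.2285, 0.2202]
eef_rot: [[-0.202, 0.979, 0.003], [0.979, 0.202, -0.0], [-0.001, 0.003, -1.0]]
force: [-0.2, 0.0, -0.8]
finger_gap: 0.0574
```

```bash
python3 -c "
from h import *
from ov import *
shot('w14')
q=fit('timer_board',['w14'],[.505,.310,.2,0],[0,1,2])
q2=fit('timer_board',['w14'],[.505,.310,.2,0],[0,1,2,3])
s=sense();p=s['eef_pos'];print(p,np.round(s['eef_rot'],3).tolist(),s['finger_gap'])
cv2.imwrite('pics/ov14.png',overlay('w14',[('timer_board',q,(0,0,255))],(20,340,150,490),1.8))
"
```

```text
{'caddy': [(0.73, [264.0, 297.0, 388.0, 351.0])], 'side_tray': [], 'timer_board': [(0.7, [276.0, 26.0, 386.0, 163.0])], 'timer': [(0.79, [251.0, 197.0, 382.0, 333.0])], 'gel_bottle': [], 'spray_bottle': [(0.64, [467.0, 180.0, 566.0, 254.0])], 'iodine_bottle': []}
timer_board ['w14'] [0.5042, 0.3085, 0.1959, 0.0] cost 0.046
timer_board ['w14'] [0.5041, 0.3097, 0.2034, -0.0075] cost 0.016
[0.50503564 0.22926099 0.22016162] [[-0.202, 0.979, 0.003], [0.979, 0.202, 0.0], [-0.0, 0.003, -1.0]] 0.057234790300530865
```

View pics/ov14.png

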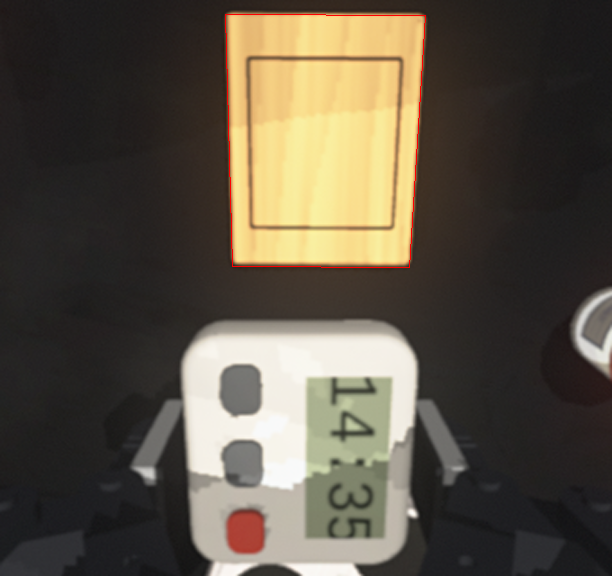

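ov14: the timer is square in the jaws and its display shows. The board fits at (0.5042, 0.3093), yaw 0.20. I'll check the timer's offset from the TCP in this view.

```bash
python3 -c "
import fit2
s=open('fit2.py').read().replace('w[240:]=0','w[336:]=0'); exec(s)
for z in(.222,.2242): fit('timer',['w14'],[.505,.2293,.203,z],[0,1,2])
"
```

```text
timer ['w14'] [0.5063, 0.2265, 0.2188, 0.222] cost 0.065
timer ['w14'] [0.5059, 0.227, 0.2047, 0.2242] cost 0.083
```

play_rows([
  {"delta_pos": [0,30,-40],"rotation": [0,0,0],"gripper": 60},
  {"delta_pos": [-1,65,-80],"rotation": [0,0,0],"gripper": 60},
  {"delta_pos": [-1,80,-120],"rotation": [0,0,0],"gripper": 60},
  {"delta_pos": [-1,80,-155],"rotation": [0,0,0],"gripper": 60},
  {"delta_pos": [-1,80,-180],"rotation": [0,0,0],"gripper": 60},
  {"delta_pos": [-1,80,-180],"rotation": [0,0,0],"gripper": 60},
  {"delta_pos": [-1,80,-180],"rotation": [0,0,0],"gripper": 60},
])

```text
time: 37.78
eef_pos: [0.5048, 0.3095, 0.0414]
eef_rot: [[-0.202, 0.979, 0.004], [0.979, 0.202, 0.001], [0.0, 0.004, -1.0]]
force: [0.5, -0.2, 0.1]
finger_gap: 0.0576
```

play_rows([
  {"delta_pos": [-0.5,1,-8],"rotation": [0,0,0],"gripper": 60},
  {"delta_pos": [-0.5,1,-14],"rotation": [0,0,0],"gripper": 60},
  {"delta_pos": [-0.5,1,-17],"rotation": [0,0,0],"gripper": 60},
  {"delta_pos": [-0.5,1,-18],"rotation": [0,0,0],"gripper": 60},
  {"delta_pos": [-0.5,1,-19],"rotation": [0,0,0],"gripper": 60},
  {"delta_pos": [-0.5,1,-19],"rotation": [0,0,0],"gripper": 60},
  {"delta_pos": [-0.5,1,-19],"rotation": [0,0,0],"gripper": 60},
])

```text
time: 38.65
eef_pos: [0.5041, 0.3104, 0.0232]
eef_rot: [[-0.202, 0.979, 0.004], [0.979, 0.202, 0.001], [-0.0, 0.004, -1.0]]
force: [-2.4, -2.0, 5.3]
finger_gap: 0.0572
```

play_rows([
  {"delta_pos": [0,0,0],"rotation": [0,0,0],"gripper": 70},
  {"delta_pos": [0,0,0],"rotation": [0,0,0],"gripper": 75},
  {"delta_pos": [0,0,0],"rotation": [0,0,0],"gripper": 80},
  {"delta_pos": [0,0,10],"rotation": [0,0,0],"gripper": 80},
  {"delta_pos": [0,0,40],"rotation": [0,0,0],"gripper": 80},
  {"delta_pos": [0,-10,90],"rotation": [0,0,0],"gripper": 90},
  {"delta_pos": [0,-40,140],"rotation": [0,0,0],"gripper": 100},
  {"delta_pos": [0,-75,190],"rotation": [0,0,0],"gripper": 100},
  {"delta_pos": [0,-80,195],"rotation": [0,0,0],"gripper": 100},
  {"delta_pos": [0,-80,195],"rotation": [0,0,0],"gripper": 100},
  {"delta_pos": [0,-80,195],"rotation": [0,0,0],"gripper": 100},
])

```text
time: 40.02
eef_pos: [0.5032, 0.2307, 0.2163]
eef_rot: [[-0.203, 0.979, 0.001], [0.979, 0.203, 0.0], [-0.0, 0.001, -1.0]]
force: [0.0, -0.2, -0.2]
finger_gap: 0.0856
```

```bash
python3 -c "
from h import *
from ov import *
shot('w15')
b=fit('timer_board',['w15'],[.504,.3095,.2,-.005],[0,1,2],['timer'])
q=fit('timer',['w15'],[.504,.3095,.2,.022],[0,1,2])
s=sense();p=s['eef_pos'];print(p)
cv2.imwrite('pics/ov15.png',overlay('w15',[('timer_board',b,(0,0,255)),('timer',q,(0,160,0))],(10,200,230,430),2.5))
"
```

```text
{'caddy': [(0.73, [265.0, 270.0, 422.0, 359.0])], 'side_tray': [], 'timer_board': [(0.93, [280.0, 26.0, 390.0, 169.0])], 'timer': [(0.91, [302.0, 68.0, 363.0, 136.0])], 'gel_bottle': [], 'spray_bottle': [], 'iodine_bottle': []}
timer_board ['w15'] [0.5039, 0.3096, 0.1998, -0.005] cost 0.027
timer ['w15'] [0.5048, 0.3101, 0.1955, 0.022] cost 0.063
[0.50379082 0.23056356 0.21771886]
```

View pics/ov15.png

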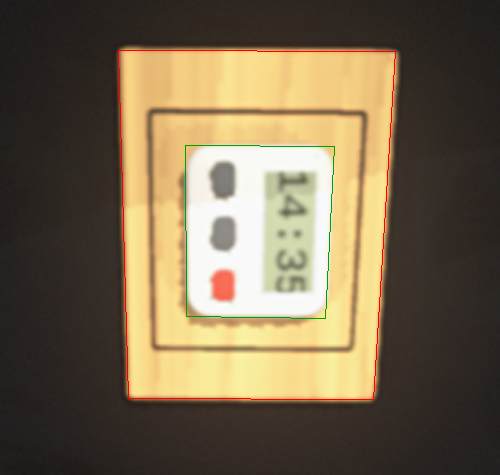

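ov15: the timer is centred on the board within about 1 mm and square within about 0.005 rad. Now I'll go back for the iodine.

play_rows([
  {"delta_pos": [-7,-50,10],"rotation": [0,0,-0.1],"gripper": 100},
  {"delta_pos": [-14,-105,10],"rotation": [0,0,-0.203],"gripper": 100},
  {"delta_pos": [-21,-160,10],"rotation": [0,0,-0.203],"gripper": 100},
  {"delta_pos": [-28,-215,10],"rotation": [0,0,-0.203],"gripper": 100},
  {"delta_pos": [-35,-270,10],"rotation": [0,0,-0.203],"gripper": 100},
  {"delta_pos": [-42,-325,10],"rotation": [0,0,-0.203],"gripper": 100},
  {"delta_pos": [-49,-380,10],"rotation": [0,0,-0.203],"gripper": 100},
  {"delta_pos": [-56,-435,10],"rotation": [0,0,-0.203],"gripper": 100},
  {"delta_pos": [-64,-490,10],"rotation": [0,0,-0.203],"gripper": 100},
  {"delta_pos": [-70,-525,0],"rotation": [0,0,-0.203],"gripper": 100},
  {"delta_pos": [-71,-534,-30],"rotation": [0,0,-0.203],"gripper": 100},
  {"delta_pos": [-71,-534,-60],"rotation": [0,0,-0.203],"gripper": 100},
  {"delta_pos": [-71,-534,-60],"rotation": [0,0,-0.203],"gripper": 100},
  {"delta_pos": [-71,-534,-60],"rotation": [0,0,-0.203],"gripper": 100},
])

```text
time: 42.18
eef_pos: [0.4332, -0.3036, 0.1588]
eef_rot: [[-0.001, 1.0, 0.004], [1.0, 0.002, -0.001], [-0.001, 0.004, -1.0]]
force: [-0.0, -0.3, 0.6]
finger_gap: 0.085
```

play_rows([
  {"delta_pos": [0,0,-40],"rotation": [0,0,0],"gripper": 100},
  {"delta_pos": [0,0,-75],"rotation": [0,0,0],"gripper": 100},
  {"delta_pos": [0,0,-95],"rotation": [0,0,0],"gripper": 100},
  {"delta_pos": [0,0,-105],"rotation": [0,0,0],"gripper": 90},
  {"delta_pos": [0,0,-107],"rotation": [0,0,0],"gripper": 75},
  {"delta_pos": [0,0,-107],"rotation": [0,0,0],"gripper": 60},
  {"delta_pos": [0,0,-107],"rotation": [0,0,0],"gripper": 50},
  {"delta_pos": [0,0,-107],"rotation": [0,0,0],"gripper": 45},
  {"delta_pos": [0,0,-107],"rotation": [0,0,0],"gripper": 40},
  {"delta_pos": [0,0,-107],"rotation": [0,0,0],"gripper": 30},
  {"delta_pos": [0,0,-107],"rotation": [0,0,0],"gripper": 30},
  {"delta_pos": [0,0,-107],"rotation": [0,0,0],"gripper": 30},
], squeeze=40)

```text
time: 43.68
eef_pos: [0.4335, -0.304, 0.0527]
eef_rot: [[-0.001, 1.0, 0.005], [1.0, 0.001, -0.002], [-0.002, 0.005, -1.0]]
force: [-2.1, 0.6, 6.0]
finger_gap: 0.0351
```

play_rows([
  {"delta_pos": [0,0,10],"rotation": [0,0,0],"gripper": 30},
  {"delta_pos": [0,0,50],"rotation": [0,0,0],"gripper": 30},
  {"delta_pos": [0,0,100],"rotation": [0,0,0],"gripper": 30},
  {"delta_pos": [5,10,130],"rotation": [0,0,0],"gripper": 30},
  {"delta_pos": [25,48,130],"rotation": [0,0,0],"gripper": 30},
  {"delta_pos": [52,98,130],"rotation": [0,0,0],"gripper": 30},
  {"delta_pos": [79,149,130],"rotation": [0,0,0],"gripper": 30},
  {"delta_pos": [106,200,130],"rotation": [0,0,0],"gripper": 30},
  {"delta_pos": [133,251,130],"rotation": [0,0,0],"gripper": 30},
  {"delta_pos": [158,300,130],"rotation": [0,0,0],"gripper": 30},
  {"delta_pos": [178,337,120],"rotation": [0,0,0],"gripper": 30},
  {"delta_pos": [184,348,100],"rotation": [0,0,0],"gripper": 30},
  {"delta_pos": [184,348,65],"rotation": [0,0,0],"gripper": 30},
  {"delta_pos": [184,348,35],"rotation": [0,0,0],"gripper": 30},
  {"delta_pos": [184,348,15],"rotation": [0,0,0],"gripper": 30},
  {"delta_pos": [184,348,6],"rotation": [0,0,0],"gripper": 30},
  {"delta_pos": [184,348,6],"rotation": [0,0,0],"gripper": 30},
  {"delta_pos": [184,348,6],"rotation": [0,0,0],"gripper": 30},
])

```text
time: 45.92
eef_pos: [0.6183, 0.0436, 0.06]
eef_rot: [[-0.001, 1.0, 0.007], [1.0, 0.001, -0.002], [-0.002, 0.007, -1.0]]
force: [-0.2, 0.1, -1.4]
finger_gap: 0.0347
```

play_rows([
  {"delta_pos": [-1,0.3,-3],"rotation": [0,0.003,0],"gripper": 30},
  {"delta_pos": [-1,0.3,-5],"rotation": [0,0.003,0],"gripper": 30},
  {"delta_pos": [-1,0.3,-6],"rotation": [0,0.003,0],"gripper": 30},
  {"delta_pos": [-1,0.3,-7],"rotation": [0,0.003,0],"gripper": 30},
  {"delta_pos": [-1,0.3,-7],"rotation": [0,0.003,0],"gripper": 30},
])

```text
time: 46.55
eef_pos: [0.6176, 0.044, 0.0548]
eef_rot: [[-0.001, 1.0, 0.005], [1.0, 0.001, -0.002], [-0.002, 0.005, -1.0]]
force: [-1.7, -0.4, 5.6]
finger_gap: 0.0351
```

play_rows([
  {"delta_pos": [0,0,0],"rotation": [0,0,0],"gripper": 50},
  {"delta_pos": [0,0,0],"rotation": [0,0,0],"gripper": 65},
  {"delta_pos": [0,0,0],"rotation": [0,0,0],"gripper": 75},
  {"delta_pos": [0,0,20],"rotation": [0,0,0],"gripper": 85},
  {"delta_pos": [0,0,70],"rotation": [0.002,0.004,0],"gripper": 100},
  {"delta_pos": [0,0,120],"rotation": [0.002,0.004,0],"gripper": 100},
  {"delta_pos": [-5,-20,150],"rotation": [0.002,0.004,0],"gripper": 100},
  {"delta_pos": [-17,-70,155],"rotation": [0.002,0.004,0],"gripper": 100},
  {"delta_pos": [-30,-120,155],"rotation": [0.002,0.004,0],"gripper": 100},
  {"delta_pos": [-43,-172,155],"rotation": [0.002,0.004,0],"gripper": 100},
  {"delta_pos": [-56,-224,155],"rotation": [0.002,0.004,0],"gripper": 100},
  {"delta_pos": [-69,-276,155],"rotation": [0.002,0.004,0],"gripper": 100},
  {"delta_pos": [-79,-318,155],"rotation": [0.002,0.004,0],"gripper": 100},
  {"delta_pos": [-81,-328,145],"rotation": [0.002,0.004,0],"gripper": 100},
  {"delta_pos": [-81,-328,135],"rotation": [0.002,0.004,0],"gripper": 100},
  {"delta_pos": [-81,-328,135],"rotation": [0.002,0.004,0],"gripper": 100},
  {"delta_pos": [-81,-328,135],"rotation": [0.002,0.004,0],"gripper": 100},
])

```text
time: 48.68
eef_pos: [0.537, -0.2825, 0.1897]
eef_rot: [[-0.003, 1.0, 0.001], [1.0, 0.003, 0.0], [0.0, 0.001, -1.0]]
force: [0.5, 0.5, -0.3]
finger_gap: 0.0855
```

play_rows([
  {"delta_pos": [-0.7,-1,-40],"rotation": [0,0,0],"gripper": 100},
  {"delta_pos": [-0.7,-1,-70],"rotation": [0,0,0],"gripper": 100},
  {"delta_pos": [-0.7,-1,-90],"rotation": [0,0,0],"gripper": 95},
  {"delta_pos": [-0.7,-1,-98],"rotation": [0,0,0],"gripper": 85},
  {"delta_pos": [-0.7,-1,-99],"rotation": [0,0,0],"gripper": 70},
  {"delta_pos": [-0.7,-1,-99],"rotation": [0,0,0],"gripper": 60},
  {"delta_pos": [-0.7,-1,-99],"rotation": [0,0,0],"gripper": 55},
  {"delta_pos": [-0.7,-1,-99],"rotation": [0,0,0],"gripper": 45},
  {"delta_pos": [-0.7,-1,-99],"rotation": [0,0,0],"gripper": 35},
  {"delta_pos": [-0.7,-1,-99],"rotation": [0,0,0],"gripper": 35},
  {"delta_pos": [-0.7,-1,-99],"rotation": [0,0,0],"gripper": 35},
])

```text
time: 50.05
eef_pos: [0.537, -0.2842, 0.0922]
eef_rot: [[-0.003, 1.0, 0.003], [1.0, 0.003, -0.001], [-0.001, 0.003, -1.0]]
force: [-0.6, -0.1, 5.5]
finger_gap: 0.0397
```

play_rows([
  {"delta_pos": [0,0,10],"rotation": [0,0,0],"gripper": 35},
  {"delta_pos": [0,0,45],"rotation": [0,0,0],"gripper": 35},
  {"delta_pos": [0,0,75],"rotation": [0,0,0],"gripper": 35},
  {"delta_pos": [8,25,80],"rotation": [0,0,0],"gripper": 35},
  {"delta_pos": [23,68,80],"rotation": [0,0,0],"gripper": 35},
  {"delta_pos": [38,113,80],"rotation": [0,0,0],"gripper": 35},
  {"delta_pos": [52,157,80],"rotation": [0,0,0],"gripper": 35},
  {"delta_pos": [61,183,75],"rotation": [0,0,0],"gripper": 35},
  {"delta_pos": [63,188,50],"rotation": [0,0,0],"gripper": 35},
  {"delta_pos": [63,188,25],"rotation": [0,0,0],"gripper": 35},
  {"delta_pos": [63,188,10],"rotation": [0,0,0],"gripper": 35},
  {"delta_pos": [63,188,6],"rotation": [0,0,0],"gripper": 35},
  {"delta_pos": [63,188,6],"rotation": [0,0,0],"gripper": 35},
  {"delta_pos": [63,188,6],"rotation": [0,0,0],"gripper": 35},
])

```text
time: 51.8
eef_pos: [0.6008, -0.0966, 0.0996]
eef_rot: [[-0.003, 1.0, 0.005], [1.0, 0.003, -0.002], [-0.002, 0.005, -1.0]]
force: [0.8, 0.2, -1.3]
finger_gap: 0.0393
```

play_rows([
  {"delta_pos": [-1,0.3,-3],"rotation": [0,0.002,0],"gripper": 35},
  {"delta_pos": [-1,0.3,-5],"rotation": [0,0.002,0],"gripper": 35},
  {"delta_pos": [-1,0.3,-6],"rotation": [0,0.002,0],"gripper": 35},
  {"delta_pos": [-1,0.3,-7],"rotation": [0,0.002,0],"gripper": 35},
  {"delta_pos": [-1,0.3,-7],"rotation": [0,0.002,0],"gripper": 35},
])

```text
time: 52.42
eef_pos: [0.6001, -0.0966, 0.0943]
eef_rot: [[-0.003, 1.0, 0.004], [1.0, 0.003, -0.003], [-0.003, 0.004, -1.0]]
force: [-1.1, 0.3, 4.7]
finger_gap: 0.0396
```

play_rows([
  {"delta_pos": [0,0,0],"rotation": [0,0,0],"gripper": 55},
  {"delta_pos": [0,0,0],"rotation": [0,0,0],"gripper": 65},
  {"delta_pos": [0,0,0],"rotation": [0,0,0],"gripper": 75},
  {"delta_pos": [0,0,20],"rotation": [0,0,0],"gripper": 85},
  {"delta_pos": [0,0,70],"rotation": [0.003,0.004,0.003],"gripper": 100},
  {"delta_pos": [0,0,125],"rotation": [0.003,0.004,0.003],"gripper": 100},
  {"delta_pos": [-5,-15,155],"rotation": [0.003,0.004,0.003],"gripper": 100},
  {"delta_pos": [-20,-63,155],"rotation": [0.003,0.004,0.003],"gripper": 100},
  {"delta_pos": [-35,-113,155],"rotation": [0.003,0.004,0.003],"gripper": 100},
  {"delta_pos": [-50,-163,155],"rotation": [0.003,0.004,0.003],"gripper": 100},
  {"delta_pos": [-66,-213,155],"rotation": [0.003,0.004,0.003],"gripper": 100},
  {"delta_pos": [-81,-262,155],"rotation": [0.003,0.004,0.003],"gripper": 100},
  {"delta_pos": [-90,-290,150],"rotation": [0.003,0.004,0.003],"gripper": 100},
  {"delta_pos": [-92,-297,140],"rotation": [0.003,0.004,0.003],"gripper": 100},
  {"delta_pos": [-92,-297,140],"rotation": [0.003,0.004,0.003],"gripper": 100},
  {"delta_pos": [-92,-297,140],"rotation": [0.003,0.004,0.003],"gripper": 100},
])

```text
time: 54.42
eef_pos: [0.5086, -0.3921, 0.2342]
eef_rot: [[-0.007, 1.0, 0.0], [1.0, 0.007, 0.001], [0.001, 0.0, -1.0]]
force: [0.4, 0.2, 0.2]
finger_gap: 0.0853
```

play_rows([
  {"delta_pos": [-0.4,-1.3,-45],"rotation": [0,0,-0.004],"gripper": 100},
  {"delta_pos": [-0.4,-1.3,-85],"rotation": [0,0,-0.004],"gripper": 100},
  {"delta_pos": [-0.4,-1.3,-108],"rotation": [0,0,-0.004],"gripper": 95},
  {"delta_pos": [-0.4,-1.3,-116],"rotation": [0,0,-0.004],"gripper": 85},
  {"delta_pos": [-0.4,-1.3,-117],"rotation": [0,0,-0.004],"gripper": 70},
  {"delta_pos": [-0.4,-1.3,-117],"rotation": [0,0,-0.004],"gripper": 55},
  {"delta_pos": [-0.4,-1.3,-117],"rotation": [0,0,-0.004],"gripper": 50},
  {"delta_pos": [-0.4,-1.3,-117],"rotation": [0,0,-0.004],"gripper": 45},
  {"delta_pos": [-0.4,-1.3,-117],"rotation": [0,0,-0.004],"gripper": 35},
  {"delta_pos": [-0.4,-1.3,-117],"rotation": [0,0,-0.004],"gripper": 30},
  {"delta_pos": [-0.4,-1.3,-117],"rotation": [0,0,-0.004],"gripper": 30},
  {"delta_pos": [-0.4,-1.3,-117],"rotation": [0,0,-0.004],"gripper": 30},
])

```text
time: 55.92
eef_pos: [0.5088, -0.3937, 0.1183]
eef_rot: [[-0.003, 1.0, 0.002], [1.0, 0.003, -0.0], [-0.0, 0.002, -1.0]]
force: [0.1, 1.4, 4.3]
finger_gap: 0.0335
```

play_rows([
  {"delta_pos": [0,0,10],"rotation": [0,0,0],"gripper": 30},
  {"delta_pos": [0,0,50],"rotation": [0,0,0],"gripper": 30},
  {"delta_pos": [0,0,100],"rotation": [0,0,0],"gripper": 30},
  {"delta_pos": [0,10,135],"rotation": [0,0,0],"gripper": 30},
  {"delta_pos": [2,50,140],"rotation": [0,0,0],"gripper": 30},
  {"delta_pos": [5,105,140],"rotation": [0,0,0],"gripper": 30},
  {"delta_pos": [9,160,140],"rotation": [0,0,0],"gripper": 30},
  {"delta_pos": [13,215,140],"rotation": [0,0,0],"gripper": 30},
  {"delta_pos": [17,270,140],"rotation": [0,0,0],"gripper": 30},
  {"delta_pos": [20,322,140],"rotation": [0,0,0],"gripper": 30},
  {"delta_pos": [22,362,140],"rotation": [0,0,0],"gripper": 30},
  {"delta_pos": [22.5,375,130],"rotation": [0,0,0],"gripper": 30},
  {"delta_pos": [22.5,375.5,95],"rotation": [0,0,0],"gripper": 30},
  {"delta_pos": [22.5,375.5,55],"rotation": [0,0,0],"gripper": 30},
  {"delta_pos": [22.5,375.5,25],"rotation": [0,0,0],"gripper": 30},
  {"delta_pos": [22.5,375.5,10],"rotation": [0,0,0],"gripper": 30},
  {"delta_pos": [22.5,375.5,6],"rotation": [0,0,0],"gripper": 30},
  {"delta_pos": [22.5,375.5,6],"rotation": [0,0,0],"gripper": 30},
  {"delta_pos": [22.5,375.5,6],"rotation": [0,0,0],"gripper": 30},
])

```text
time: 58.3
eef_pos: [0.5324, -0.0185, 0.126]
eef_rot: [[-0.003, 1.0, 0.005], [1.0, 0.003, -0.001], [-0.001, 0.005, -1.0]]
force: [-1.0, -0.2, -2.2]
finger_gap: 0.0337
```

play_rows([
  {"delta_pos": [-1,0.4,-3],"rotation": [0,0.003,0],"gripper": 30},
  {"delta_pos": [-1,0.4,-5],"rotation": [0,0.003,0],"gripper": 30},
  {"delta_pos": [-1,0.4,-6],"rotation": [0,0.003,0],"gripper": 30},
  {"delta_pos": [-1,0.4,-7],"rotation": [0,0.003,0],"gripper": 30},
  {"delta_pos": [-1,0.4,-7],"rotation": [0,0.003,0],"gripper": 30},
])

```text
time: 58.92
eef_pos: [0.5318, -0.018, 0.1203]
eef_rot: [[-0.003, 1.0, 0.003], [1.0, 0.003, -0.001], [-0.001, 0.003, -1.0]]
force: [-0.9, -0.1, 5.8]
finger_gap: 0.0336
```

play_rows([
  {"delta_pos": [0,0,0],"rotation": [0,0,0],"gripper": 50},
  {"delta_pos": [0,0,0],"rotation": [0,0,0],"gripper": 65},
  {"delta_pos": [0,0,0],"rotation": [0,0,0],"gripper": 75},
  {"delta_pos": [0,0,20],"rotation": [0,0,0],"gripper": 85},
  {"delta_pos": [0,0,70],"rotation": [0,0,0],"gripper": 100},
  {"delta_pos": [0,0,130],"rotation": [0,0,0],"gripper": 100},
  {"delta_pos": [0,0,180],"rotation": [0,0,0.17],"gripper": 100},
  {"delta_pos": [15,0,212],"rotation": [0,0,0.35],"gripper": 100},
  {"delta_pos": [40,0,212],"rotation": [0,0,0.53],"gripper": 100},
  {"delta_pos": [70,-2,212],"rotation": [0,0,0.71],"gripper": 100},
  {"delta_pos": [87,-4,212],"rotation": [0,0,0.89],"gripper": 100},
  {"delta_pos": [87,-4,212],"rotation": [0,0,1.07],"gripper": 100},
  {"delta_pos": [87,-4,212],"rotation": [0,0,1.25],"gripper": 100},
  {"delta_pos": [87,-4,212],"rotation": [0,0,1.43],"gripper": 100},
  {"delta_pos": [87,-4,212],"rotation": [0,0,1.57],"gripper": 100},
  {"delta_pos": [87,-4,212],"rotation": [0,0,1.57],"gripper": 100},
  {"delta_pos": [87,-4,212],"rotation": [0,0,1.57],"gripper": 100},
])

```text
time: 61.05
eef_pos: [0.6188, -0.022, 0.3321]
eef_rot: [[-1.0, -0.001, 0.001], [-0.001, 1.0, 0.003], [-0.001, 0.003, -1.0]]
force: [-0.4, 0.0, -0.5]
finger_gap: 0.0853
```

```bash
python3 -c "
from h import *
shot('w16'); print(sense()['eef_pos'],np.round(sense()['eef_rot'],3).tolist())
a=cv2.imread('pics/w8.png');b=cv2.imread('pics/w16.png')
f=lambda i:cv2.resize(i[40:215,225:410],None,fx=2.1,fy=2.1,interpolation=cv2.INTER_CUBIC)
cv2.imwrite('pics/ba.png',np.hstack([f(a),f(b)]))
o={}
for v in('w8','w16'):
    P,im,r=pickle.load(open(v+'.pkl','rb'));h=cv2.cvtColor(im,cv2.COLOR_RGB2HSV)
    m=((h[...,0]>20)&(h[...,0]<35)&(h[...,1]>180)&(h[...,2]>120));m[260:]=0;m[:,:180]=0;m[:,440:]=0
    ys,xs=np.nonzero(m);print(v,'iod',onz(0,(xs.mean(),ys.mean()),.107,P)[:2].round(4))
    t=((h[...,0]>78)&(h[...,0]<100)&(h[...,1]>70)); t[112:]=0;t[:66]=0;t[:,:285]=0;t[:,352:]=0
    ys,xs=np.nonzero(t);print(v,'gel',onz(0,(xs.mean(),ys.mean()),.15,P)[:2].round(4),len(xs))
    for n,z in(('spray_bottle',.12),('gel_bottle',.15)):
        ys,xs=np.nonzero(r[n][0][2]);print(v,n,onz(0,(xs.mean(),ys.mean()),z,P)[:2].round(4),len(xs))
"
```

```text
{'caddy': [(0.81, [234.0, 47.0, 401.0, 203.0])], 'side_tray': [(0.72, [0.0, 0.0, 186.0, 140.0])], 'timer_board': [(0.88, [494.0, 22.0, 612.0, 124.0]), (0.3, [532.0, 48.0, 592.0, 102.0])], 'timer': [(0.64, [536.0, 47.0, 591.0, 100.0])], 'gel_bottle': [(0.64, [241.0, 132.0, 282.0, 170.0]), (0.62, [289.0, 69.0, 348.0, 108.0])], 'spray_bottle': [(0.84, [243.0, 132.0, 282.0, 166.0])], 'iodine_bottle': [(0.69, [345.0, 145.0, 379.0, 180.0])]}
[ 0.61879832 -0.02199311  0.33233582] [[-1.0, -0.002, 0.001], [-0.002, 1.0, 0.003], [-0.001, 0.003, -1.0]]
w8 iod [0.6153 0.0439]
w8 gel [ 0.535  -0.0205] 817
w8 spray_bottle [ 0.5921 -0.0857] 1241
w8 gel_bottle [ 0.5302 -0.0186] 1822
w16 iod [0.6167 0.0443]
w16 gel [ 0.5352 -0.0205] 807
w16 spray_bottle [ 0.5919 -0.0865] 1179
w16 gel_bottle [ 0.5886 -0.0812] 1248
```

View pics/ba.png

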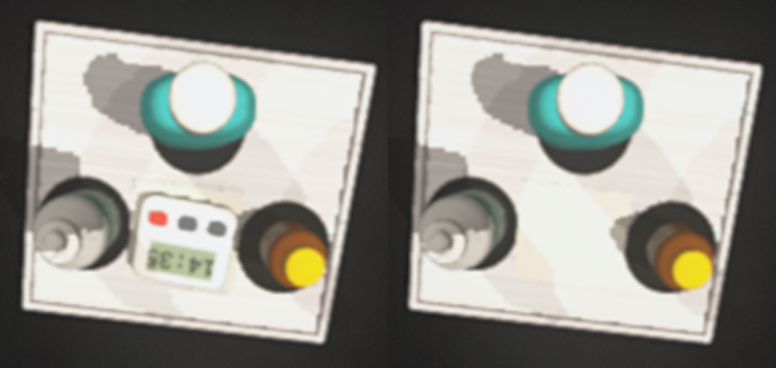

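The before/after pair matches: gel, spray and iodine are each back within about 1.5 mm, upright, and the timer's place is empty. Handing in.

```bash
python3 -c "
from h import *
print(ticket.hand_in(), sense()['time'])"
```

```text
the job is handed in; nothing more can be done
the job is handed in; nothing more can be done
```

The job is done and handed in at about 61 s on the robot's clock, out of 136 s allowed. I moved the gel, spray and iodine bottles to the side tray and laid the timer face up on the board. Then I put the iodine, spray and gel bottles back in the caddy, in that order.

**Last checks:**
- **Timer:** it lies within about 1 mm of the board's middle and within about 0.005 rad of square to its edges.
- **Bottles:** from the same wrist camera pose before and after, the gel and spray bottles are within about 1 mm of where they stood. The iodine bottle is about 1.4 mm off in x. All three stand upright, and the gripper is clear of everything.
- **Forces:** the highest wrist force reported at the end of any move was about 6 N.

**Disagreements:**
- **Heights:** the wrist camera heights fitted 4–12 mm lower than the text for the trays, board and timer. The bottle fits were lower still, up to about 22 mm, from poor masks. I set the final heights by touch instead; the tray and board contact heights matched the text relative to the caddy floor.
- **Gel bottle:** it appeared about 4 mm from its mark, where the text says 3 mm. I returned it to the pose where I had gripped it.
- **Last picture:** the network's best gel hit was really the spray bottle, so I relied on colour and the picture for the gel.
- **Bystanders:** I left the cup, tub and carton alone, but did not measure their positions at the end.

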